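# Lay up a pot bottom on the sprung plate

### The arm

A 6-joint arm with a two-finger parallel gripper is mounted at the origin on the work surface. World frame = base frame: x ahead of the robot, y to its left, z up, the work surface at z = 0. Lengths are in m, angles in degrees, forces in N, time in s.
With the tool pointing down it reaches from about 0.25 to 0.725 m from the base axis. Payload 9.7 kg.
Tool frame: the origin (TCP) lies between the finger pads; the fingertips stand bot.tcp_to_tips ahead of it and the grasp point (between the pads) lies 2 mm behind it (bot.tcp_to_tips is the distance from the TCP to the fingertips, in m); z points along the fingers, y is the line along which they close (so a half turn about z gives the same grasp; the last joint's range is limited). The gripper opens to 85 mm and grips with 20 to 120 N. Pads are 22 mm wide; open, the fingers measure 114 mm over their backs; the gripper's body (76 mm by 85 mm) begins 54 mm behind the grasp point. The pads swing forward as they close: fully open they stand 13 mm farther back than shut.
Start: joints at [74.771, 4.979, 10.078, 95.1, 0, 90], TCP at [0.144, 0.531, 0.248] pointing down, gripper open.
Joint ranges: [-179.16, 179.16], [-48.56, 103.87], [-65.8, 70.77], [-126.05, 130.52], [-82.76, 87.17], [-180, 180]. Speed limits (degrees/s): [127.2, 127.2, 147.25, 180, 180, 180].

### API

Orientations are given as [roll, pitch, yaw] about the fixed x, y, z axes, in that order (R = Rz(yaw) Ry(pitch) Rx(roll)).
In Python, from workcell import sensors, camera, camera_params, bot gives the robot as it stands.
- The arm moves only by the tool apply_moves, never from a script. Its argument "motion" is a list of rows, each an object with "jaw": the opening, from -1 (shut) to 1 (fully open); "xyz": the shift along the tool's x, y, z in mm, a list of three; "twist": the turn about the tool's z in rad. A call has 1 to 5 rows; each row is the pose to reach, as a shift and turn from the pose commanded when the call began, along the tool's axes at that moment; what a row does not reach only later rows make up. A row lasts 1/8 s, in which the tool goes at most 62.5 mm and 10.7 degrees, less where a joint would pass 70% of its speed; a pose out of reach is approached as far as the arm can. A call with a gripper value outside its range is refused whole. The fingers move at their own pace and stop on an object; "grip_force" is the grip in N (left out, the last holds). Time passes only in rows, so rows that repeat a pose let the fingers close. It gives the time, the measured TCP pose, the force, the opening and the grip force at its end, in the units of the state.
- sensors.get_obs(): the state, without advancing time (a new reading comes with each control period).
- camera(name): name is "scene" or "top"; returns (picture, depth): 400x640x3 uint8, red, green, blue; 400x640 float32, m along the optical axis (not along the pixel's ray), 0 where there is no reading.
- camera_params(name): a dict with "mtx" (3x3 intrinsics, pixels), "rvec" (rotation vector, rad) and "tvec" (3), from world to camera coordinates, as OpenCV has them. Camera axes: x right, y down, z forward; pixel columns grow to the right and rows downward; lengths in m; the calibration is good to about 2 mm. A picture is of the moment at which its call begins. camera_params takes no time and is no camera call.
- bot.job_done(): hands the job in; it is judged then, once.
The state is a dict: "time": time; "q": joint angles; "qd": joint speeds; "joint_efforts": joint torques, N m; "ee_pos": TCP position; "tcp_rot": TCP orientation; "wrist_force": force on the tool from outside, world axes, zero at the start; "torque": the same for the moment, N m; "opening": finger opening in m; "grasp_force": force on a finger pad.
Only numpy, scipy, OpenCV 4.12 (cv2) and the standard library are available. Lean on these libraries where they do the work, as an engineer would, in place of code of your own. Each camera call takes 0.05 s, during which the arm holds its last target. There are 200 camera calls.

### The job

Take the three discs from the sloping rack and stack them flat on the round plate of the stand, centred on the plate and on one another: the widest at the bottom, then the thick one, then the small one with its boss up. The plate is sprung and clamped at an unknown height, so feel for contact and set each disc down gently, without letting it fall or pressing hard. Let go of each disc before fetching the next, and leave the other things on the bench where they are.

Things in the scene. Friction and masses are not known exactly. Their poses are not given: they have to be found in the camera images.
- sole: widest disc: plain flat steel, 64 mm diameter, 8 mm thick, about 0.2 kg. Origin at the centre of its underside, z axis up out of its top face. Starts lying in one of the rack's three lanes (any of them).
- core: thick disc: plain flat aluminium, 58 mm diameter, 14 mm thick, about 0.1 kg. Origin at the centre of its underside, z axis out of its top face. Starts in another lane of the rack.
- cap: small disc: steel, 52 mm diameter, 8 mm thick, with a round boss 24 mm wide and 5 mm high in the middle of its top face, about 0.14 kg. Origin at the centre of its underside, z axis out of its top (boss) face. Starts in the remaining lane of the rack.
- rack: fixed wooden rack 236 mm wide; origin on the bench under the middle lane. Its plane slopes 30 deg, rising to its -x (robot side), 58 mm high at x=0, from 59 mm below to 73 mm above there along the slope. Lanes at y -78, 0, 78 mm: 74 mm between walls 14 mm high, no finger room beside a disc, but open uphill and downhill. Discs lie at x 0 to 12 mm above two 10 mm high pins 41 mm apart.
- stand: fixed stand, base 110 mm square, with a level round steel plate, 100 mm diameter, 8 mm thick, on a column. Origin on the bench under the plate's centre. The plate's top is clamped anywhere from 55 to 105 mm above the bench (not measured); it is sprung, gives 0.5 mm per newton and bottoms after about 6 mm. A ring line 72 mm wide marks its middle.
- pot_a: open steel pot 110 mm wide, 62 mm high, loose bystander; origin at the centre of its underside
- pot_b: open steel pot 96 mm wide, 55 mm high, loose bystander; origin at the centre of its underside
- band: thin steel band (ring) 64 mm outside, 58 mm inside, 18 mm high, lying flat, loose bystander; origin at the centre of its underside
- lid: steel pot lid 110 mm wide, 14 mm high, lying flat, loose bystander; origin at the centre of its underside
- driver: screwdriver lying down, about 200 mm long and 30 mm high, loose bystander
- weight: small brass weight 36 mm wide, 30 mm high, loose bystander; origin at the centre of its underside
There are look-alikes about, which are no part of the job. What is shaped like the sole but blue is not meant.

How it is judged:
By the outcome, as a careful person would: the job done as asked, in the order asked, and still so for the second after the job is handed in, with the robot touching nothing.
It also fails if it takes over 72 s, if anything falls off the work surface, if the arm or the gripper's body presses on something with over 40 N, if the wrist force passes 120 N, or if a joint passes its speed limit or range.

## Working session

There is one attempt and no reset: what is moved stays moved. The work goes in short steps, Python scripts to look and compute and a tool call to move; the robot and the scene stay as the last step left them, time stands still between calls to the robot, and variables do not carry over. Pictures are saved under pics/ and viewed, at most 10 in all, crops included, and the job is handed in when it is done.

Besides the shell and the picture viewer there is one more tool, called after "Request:" by a JSON object that holds its "op" and its "data". apply_moves: Moves the arm, as the interface text tells. Its arguments: {"type":"object","properties":{"motion":{"type":"array","items":{"type":"object","properties":{"jaw":{"type":"number"},"xyz":{"type":"array","items":{"type":"number"}},"twist":{"type":"number"}}}},"grip_force":{"type":"number"}},"required":["motion"]}

```bash
ls; mkdir -p pics
cat > h.py <<'E'
import numpy as np,cv2
from workcell import sensors,camera,camera_params,bot
def P(n):
    p=camera_params(n);R=cv2.Rodrigues(np.array(p['rvec'],float))[0];return np.array(p['mtx'],float),R,np.array(p['tvec'],float).ravel()
def world(n,d):
    K,R,t=P(n);v,u=np.mgrid[:400,:640];c=np.stack([(u-K[0,2])/K[0,0]*d,(v-K[1,2])/K[1,1]*d,d],-1)
    return (c-t)@R
def ray(n,u,v,z):
    K,R,t=P(n);c=-R.T@t;d=R.T@np.linalg.inv(K)@[u,v,1];return c+d*(z-c[2])/d[2]
def proj(n,X):
    K,R,t=P(n);c=K@(R@np.array(X)+t);return c[:2]/c[2]
def snap(n,f):
    a,d=camera(n);cv2.imwrite('pics/'+f+'.png',a[...,::-1]);np.save(f+'.npy',d);return a,d
E
python3 - <<'E'
from h import *
for n in('scene','top'):
    snap(n,n+'0');K,R,t=P(n);print(n,K[0,0],(-R.T@t).round(3),R[2].round(2))
o=sensors.get_obs();print({k:np.round(v,4) for k,v in o.items()},bot.tcp_to_tips)
E
```

```text
pics
scene 496.34336843792147 [1.344 0.656 1.25 ] [-0.51 -0.41 -0.76]
top 413.96323251215387 [ 0.279 -0.012  1.315] [ 0.19  0.02 -0.98]
{'time': np.float64(0.1), 'q': array([7.47693e+01, 5.00580e+00, 1.00380e+01, 9.50995e+01, 2.00000e-03,
       8.99979e+01]), 'qd': array([-0.0741,  0.0137,  0.0559,  0.0238,  0.0522, -0.0838]), 'joint_efforts': array([-1.00000e-04, -5.21560e+01,  4.65654e+01,  1.61000e-02,
        1.00000e-04,  0.00000e+00]), 'ee_pos': array([0.1444, 0.5305, 0.2477]), 'tcp_rot': array([-1.799327e+02, -2.000000e-03,  1.647715e+02]), 'wrist_force': array([0.1968, 0.4712, 0.6804]), 'torque': array([-0.0495, -0.0592, -0.0349]), 'grasp_force': np.float64(0.0), 'opening': np.float64(0.0854)} 0.017
```

View pics/top0.png

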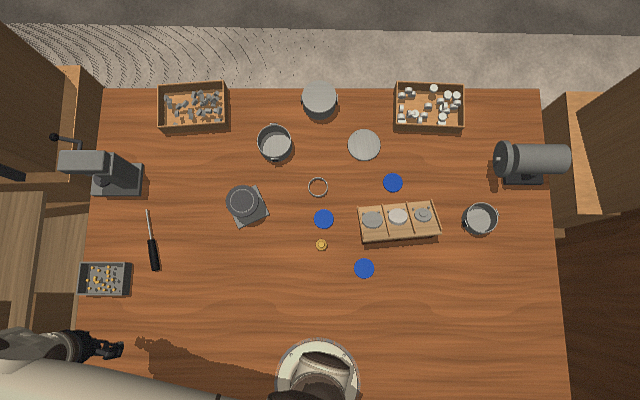

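View pics/scene0.png

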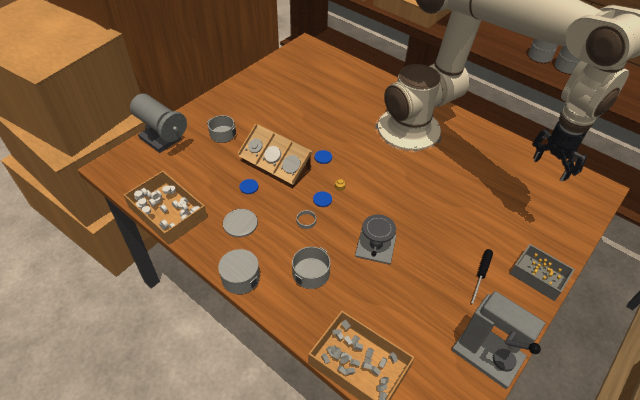

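The top view shows the rack at about (398,220), with a grey disc at (373,220), a bright one at (398,216) and a bossed one at (424,214). The stand plate is at (243,202). Candidates for the sole are the grey disc at (373,220), the blue look-alikes at (324,219), (393,183) and (364,268), and the lid at (364,145). The grey disc in the rack fits; I'll check it in a close crop.

Run:
```python
from h import *
a=cv2.imread('pics/top0.png');d=np.load('top0.npy');w=world('top',d)
b=cv2.imread('pics/scene0.png');
c1=cv2.resize(a[190:255,350:450],(600,390),interpolation=3)
c2=cv2.resize(b[120:190,230:320],(600,467)[:2],interpolation=3)[:, :]
cv2.imwrite('pics/crop.png',cv2.resize(np.vstack([cv2.resize(c1,(450,292)),cv2.resize(c2,(450,300))]),(450,592)))
# stand plate: height mode near (243,203)
def info(name,u0,u1,v0,v1):
    q=w[v0:v1,u0:u1].reshape(-1,3);return q[d[v0:v1,u0:u1].ravel()>0]
q=info('stand',220,275,178,232);h,e=np.histogram(q[:,2],np.arange(0,.15,.005));print(h)
for i in np.nonzero(h>60)[0]:
    s=q[abs(q[:,2]-e[i]-.0025)<.006];print(e[i],s.mean(0),s.min(0),s.max(0),np.median(s[:,2]))
# wood frame / rack plane: rows along discs
for u,v in[(373,220),(398,216),(424,214),(369,205),(395,203),(420,201),(364,240),(436,232),(386,240),(413,236)]:
    p=w[v-1:v+2,u-1:u+2].reshape(-1,3);print(u,v,np.median(p,0).round(4))
ws=world('scene',np.load('scene0.npy'))
for u,v in[(291,164),(272,155),(255,146),(378,226),(379,229),(200,180)]:
    print('s',u,v,np.median(ws[v-1:v+2,u-1:u+2].reshape(-1,3),0).round(4))
# discs in top: gray low saturation contours
hsv=cv2.cvtColor(a,cv2.COLOR_BGR2HSV);m=((hsv[...,1]<45)*255).astype(np.uint8)
for n,img in(('top',a),('scene',b)):
    hsv=cv2.cvtColor(img,cv2.COLOR_BGR2HSV);m=((hsv[...,1]<50)&(hsv[...,2]>60)).astype(np.uint8)
    cs,_=cv2.findContours(m,cv2.RETR_EXTERNAL,2)
    for c in cs:
        A=cv2.contourArea(c)
        if 80<A<3000:
            r=cv2.fitEllipse(c) if len(c)>5 else None;print(n,A,np.round(r[0],1),np.round(r[1],1),round(r[2]))
```

```text
[644 183 253  29   0   0   0   0   0   0   0   0   0   0   0   0   1   2
 140 601 101   1   0   0   0   0   0   0   0]
0.0 [5.38053692e-01 2.27360120e-01 4.34103492e-04] [ 0.45190828  0.14120711 -0.00349921] [0.62939428 0.32467361 0.00849727] -1.5765713582140296e-05
0.005 [0.52551916 0.21983315 0.00678703] [0.45190828 0.14120711 0.00150481] [0.628128   0.32291653 0.01349665] 0.0064623054235193236
0.01 [0.51353806 0.21060602 0.01112182] [0.46142357 0.14277087 0.0065405 ] [0.62010207 0.3014473  0.01770023] 0.01105804991426292
0.09 [0.53286451 0.22902255 0.09611699] [0.48517487 0.18052199 0.08798677] [0.58161771 0.27858486 0.09848749] 0.09644546859204556
0.095 [0.53249743 0.22999644 0.09734586] [0.48478945 0.18052199 0.09163788] [0.58161771 0.27858486 0.10339871] 0.0973613029546771
0.1 [0.53229584 0.22994636 0.09871458] [0.48478945 0.18052199 0.09650127] [0.58034938 0.27791316 0.10600215] 0.098351574795292
373 220 [ 0.4794 -0.1672  0.0682]
398 216 [ 0.4912 -0.2426  0.0733]
424 214 [ 0.4978 -0.3217  0.0721]
369 205 [ 0.5394 -0.1637 -0.0006]
395 203 [ 0.5462 -0.2457  0.0006]
420 201 [ 0.5
[... 1224 characters left out ...]
.5 [542.  271.5] [40.  63.6] 118
scene 1415.0 [376.5 239.9] [38.2 51.6] 13
scene 699.5 [239.7 222.5] [26.6 33.7] 81
scene 166.0 [183.6 207.7] [17.2 24.3] 76
scene 319.0 [146.8 198.8] [21.9 24.8] 83
scene 216.5 [290.6 163.9] [16.  18.3] 49
scene 183.5 [272.4 154.4] [15.  16.8] 166
scene 95.5 [410.6 143. ] [ 9.8 21. ] 92
scene 124.5 [254.9 145.2] [12.2 14.1] 46
scene 87.5 [150.1 139.9] [ 5.1 31.6] 125
scene 571.5 [620.1 133.6] [12.6 82.7] 114
scene 532.5 [220.8 128. ] [25.4 27.8] 171
scene 1351.5 [158.4 116.4] [29.5 62. ] 123
scene 1122.0 [516.4  88. ] [ 11.5 166.9] 114
scene 337.5 [567.2  60. ] [20.4 26.4] 10
scene 420.5 [542.3  50.3] [22.5 26.7] 79
scene 785.5 [371.8  24.6] [  9.7 159.5] 114
```

View pics/crop.png

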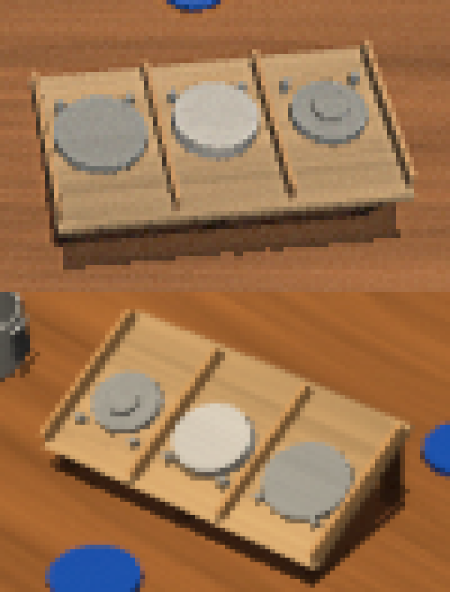

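The crop shows the sole in the +y lane, the bright core in the middle lane and the bossed cap in the -y lane, each against its pins. The blue discs are outside the rack, so they're ruled out. A tool pointing straight down can't get both fingers around a disc tilted 30°, so I'll test how the arm behaves at its inner reach limit, in free air.

Request:
{"op": "apply_moves", "data": {"motion": [{"xyz": [0, -60, 0], "jaw": 1}, {"xyz": [0, -120, 0], "jaw": 1}, {"xyz": [0, -180, 0], "jaw": 1}, {"xyz": [0, -240, 0], "jaw": 1}, {"xyz": [0, -300, 0], "jaw": 1}]}}

```text
validation failed for argument at $.mo...
```

Run:
```python
from h import *
o=sensors.get_obs();print({k:np.round(v,3) for k,v in o.items()})
```

```text
{'time': np.float64(0.1), 'q': array([7.4769e+01, 5.0060e+00, 1.0038e+01, 9.5099e+01, 2.0000e-03,
       8.9998e+01]), 'qd': array([-0.074,  0.014,  0.056,  0.024,  0.052, -0.084]), 'joint_efforts': array([-0.0000e+00, -5.2156e+01,  4.6565e+01,  1.6000e-02,  0.0000e+00,
        0.0000e+00]), 'ee_pos': array([0.144, 0.53 , 0.248]), 'tcp_rot': array([-1.79933e+02, -2.00000e-03,  1.64771e+02]), 'wrist_force': array([0.197, 0.471, 0.68 ]), 'torque': array([-0.049, -0.059, -0.035]), 'grasp_force': np.float64(0.0), 'opening': np.float64(0.085)}
```

Request:
{"op": "apply_moves", "data": {"motion": [{"xyz": [0, -60, 0], "jaw": 1, "twist": 0}, {"xyz": [0, -120, 0], "jaw": 1, "twist": 0}, {"xyz": [0, -180, 0], "jaw": 1, "twist": 0}, {"xyz": [0, -240, 0], "jaw": 1, "twist": 0}, {"xyz": [0, -300, 0], "jaw": 1, "twist": 0}]}}

```text
time: 0.72
ee_pos: [0.0651, 0.2393, 0.2479]
tcp_rot: [-180.0, -0.0, 164.8]
wrist_force: [-0.0, -0.6, 1.1]
opening: 0.0854
grasp_force: 0.0
```

Run:
```python
from h import *
o=sensors.get_obs();print({k:np.round(v,3) for k,v in o.items()})
```

```text
{'time': np.float64(0.725), 'q': array([ 7.47710e+01, -3.59640e+01, -2.20070e+01,  1.03969e+02,
        1.00000e-03,  9.00010e+01]), 'qd': array([ 9.4000e-02, -6.5657e+01, -3.5750e+01,  2.9297e+01, -8.7000e-02,
        3.1000e-02]), 'joint_efforts': array([ 0.   ,  3.971, 44.989, -1.78 ,  0.   , -0.   ]), 'ee_pos': array([0.065, 0.239, 0.248]), 'tcp_rot': array([-1.79989e+02, -1.00000e-03,  1.64770e+02]), 'wrist_force': array([-0.019, -0.577,  1.11 ]), 'torque': array([-0.038, -0.017,  0.058]), 'grasp_force': np.float64(0.0), 'opening': np.float64(0.085)}
```

Run:
```python
from h import *
d=np.load('scene0.npy');ws=world('scene',d)
q=ws[d>0].reshape(-1,3)
s=q[(q[:,0]<-.05)&(q[:,2]>-.3)]
for y0 in np.arange(-.6,.7,.2):
    t=s[(abs(s[:,1]-y0)<.1)]
    h=t[t[:,2]>.05]
    print(round(y0,1),len(t), 'x of pts z>.05:',np.percentile(h[:,0],[1,50,99]).round(2) if len(h) else 0,np.percentile(h[:,2],99).round(2) if len(h) else 0, 'table xmin', t[abs(t[:,2])<.01][:,0].min().round(2) if (abs(t[:,2])<.01).any() else None)
dt=np.load('top0.npy');w=world('top',dt)[195:250,350:450].reshape(-1,3)
# rack plane
r=w[(w[:,2]>.03)]
A=np.c_[r[:,:2],np.ones(len(r))];k=np.ones(len(r),bool)
for i in range(15):
    c=np.linalg.lstsq(A[k],r[k,2],rcond=None)[0];e=r[:,2]-A@c;k=(abs(e)<.004) if i>3 else (e<np.percentile(e,70))
print('plane',c,'slope',np.degrees(np.arctan(np.hypot(*c[:2]))),'yaw',np.degrees(np.arctan2(-c[1],-c[0])),k.sum())
rect=cv2.minAreaRect(r[:,:2].astype(np.float32));print(rect,cv2.boxPoints(rect).round(3).tolist())
o=sensors.get_obs()
```

```text
-0.6 2035 x of pts z>.05: 0 0 table xmin -0.78
-0.4 3024 x of pts z>.05: 0 0 table xmin -0.89
-0.2 1278 x of pts z>.05: 0 0 table xmin -0.26
0.0 4576 x of pts z>.05: [-0.15 -0.08 -0.05] 0.46 table xmin -0.88
0.2 4437 x of pts z>.05: [-1.15 -0.15 -0.09] 0.44 table xmin -0.91
0.4 2429 x of pts z>.05: [-1.16 -1.14 -1.13] 0.21 table xmin -0.89
0.6 3540 x of pts z>.05: 0 0 table xmin -1.14
plane [-0.5630318  -0.05485273  0.31951783] slope 29.496731579302946 yaw 5.564415016462409 1514
((0.448072612285614, -0.16833002865314484), (0.18283411860466003, 0.422419935464859), 23.77530860900879) [[0.27900001406669617, -0.012000000104308128], [0.44999998807907104, -0.39800000190734863], [0.6169999837875366, -0.32499998807907104], [0.44699999690055847, 0.06199999898672104]]
```

```bash
cat >> h.py <<'E'
from scipy.spatial.transform import Rotation as Ro
def rot(o=None):
    o=o or sensors.get_obs();return Ro.from_euler('xyz',o['tcp_rot'],degrees=True).as_matrix()
def rows(p,R,pts): return [[int(round(c)) for c in 1000*R.T@(np.array(x)-p)] for x in pts]
E
python3 - <<'E'
from h import *
o=sensors.get_obs();p=np.array(o['ee_pos']);yaw=o['tcp_rot'][2]
th=74.77;r=.25;tot=0;n=0
while th>-174.4:
    pts=[];tw=[]
    for i in range(5):
        th=max(th-11,-174.4);n+=1;tw.append(min(n*10.0,69.2));z=min(.248+.03*n,.40)
        pts.append([r*np.cos(np.radians(th)),r*np.sin(np.radians(th)),z])
    R=Ro.from_euler('xyz',[180,0,164.77-tot],degrees=True).as_matrix()
    print([ (a,round(np.radians(t-tot),3)) for a,t in zip(rows(p,R,pts),tw)])
    p=np.array(pts[-1]);tot=tw[-1]
E
```

```text
[([-48, -3, -30], np.float64(0.175)), ([-94, -16, -60], np.float64(0.349)), ([-136, -38, -90], np.float64(0.524)), ([-174, -68, -120], np.float64(0.698)), ([-205, -105, -150], np.float64(0.873))]
[([-47, -9, -2], np.float64(0.175)), ([-92, -26, -2], np.float64(0.335)), ([-132, -52, -2], np.float64(0.335)), ([-167, -85, -2], np.float64(0.335)), ([-195, -124, -2], np.float64(0.335))]
[([-33, -35, 0], np.float64(0.0)), ([-59, -75, 0], np.float64(0.0)), ([-77, -120, 0], np.float64(0.0)), ([-86, -167, 0], np.float64(0.0)), ([-85, -215, 0], np.float64(0.0))]
[([9, -47, 0], np.float64(0.0)), ([28, -91, 0], np.float64(0.0)), ([54, -131, 0], np.float64(0.0)), ([87, -166, 0], np.float64(0.0)), ([127, -193, 0], np.float64(0.0))]
[([44, -19, 0], np.float64(0.0)), ([91, -30, 0], np.float64(0.0)), ([122, -32, 0], np.float64(0.0)), ([122, -32, 0], np.float64(0.0)), ([122, -32, 0], np.float64(0.0))]
```

Request:
{"op": "apply_moves", "data": {"motion": [{"xyz": [-48, -3, -30], "twist": 0.175, "jaw": 1}, {"xyz": [-94, -16, -60], "twist": 0.349, "jaw": 1}, {"xyz": [-136, -38, -90], "twist": 0.524, "jaw": 1}, {"xyz": [-174, -68, -120], "twist": 0.698, "jaw": 1}, {"xyz": [-205, -105, -150], "twist": 0.873, "jaw": 1}]}}

```text
time: 1.35
ee_pos: [0.2366, 0.0846, 0.3989]
tcp_rot: [-180.0, 0.0, 114.4]
wrist_force: [1.4, 0.1, 0.6]
opening: 0.0852
grasp_force: 0.0
```

Request:
{"op": "apply_moves", "data": {"motion": [{"xyz": [-47, -9, -2], "twist": 0.175, "jaw": 1}, {"xyz": [-92, -26, -2], "twist": 0.335, "jaw": 1}, {"xyz": [-132, -52, -2], "twist": 0.335, "jaw": 1}, {"xyz": [-167, -85, -2], "twist": 0.335, "jaw": 1}, {"xyz": [-195, -124, -2], "twist": 0.335, "jaw": 1}]}}

```text
time: 1.98
ee_pos: [0.2042, -0.1444, 0.3999]
tcp_rot: [-180.0, -0.0, 95.6]
wrist_force: [2.1, -1.2, -0.3]
opening: 0.0856
grasp_force: 0.0
```

Request:
{"op": "apply_moves", "data": {"motion": [{"xyz": [-33, -35, 0], "twist": 0, "jaw": 1}, {"xyz": [-59, -75, 0], "twist": 0, "jaw": 1}, {"xyz": [-77, -120, 0], "twist": 0, "jaw": 1}, {"xyz": [-86, -167, 0], "twist": 0, "jaw": 1}, {"xyz": [-85, -215, 0], "twist": 0, "jaw": 1}]}}

```text
time: 2.6
ee_pos: [-0.0024, -0.2486, 0.3999]
tcp_rot: [180.0, -0.0, 95.6]
wrist_force: [0.3, -0.1, -0.7]
opening: 0.0855
grasp_force: 0.0
```

Request:
{"op": "apply_moves", "data": {"motion": [{"xyz": [9, -47, 0], "twist": 0, "jaw": 1}, {"xyz": [28, -91, 0], "twist": 0, "jaw": 1}, {"xyz": [54, -131, 0], "twist": 0, "jaw": 1}, {"xyz": [87, -166, 0], "twist": 0, "jaw": 1}, {"xyz": [127, -193, 0], "twist": 0, "jaw": 1}]}}

```text
time: 3.22
ee_pos: [-0.2064, -0.1395, 0.3999]
tcp_rot: [180.0, -0.0, 95.6]
wrist_force: [-1.0, -0.8, 0.1]
opening: 0.0853
grasp_force: 0.0
```

Request:
{"op": "apply_moves", "data": {"motion": [{"xyz": [44, -19, 0], "twist": 0, "jaw": 1}, {"xyz": [91, -30, 0], "twist": 0, "jaw": 1}, {"xyz": [122, -32, -60], "twist": 0, "jaw": 1}, {"xyz": [122, -32, -120], "twist": 0, "jaw": 1}]}}

```text
time: 3.72
ee_pos: [-0.2499, -0.0209, 0.5161]
tcp_rot: [-179.8, -0.0, 95.3]
wrist_force: [86.9, 7.0, -1.3]
opening: 0.0852
grasp_force: 0.0
```

Run:
```python
from h import *
o=sensors.get_obs();print({k:np.round(v,3) for k,v in o.items() if k in('time','q','ee_pos','tcp_rot')})
```

```text
{'time': np.float64(3.725), 'q': array([-1.75213e+02, -1.66210e+01,  2.41050e+01,  1.30535e+02,
       -1.30000e-02, -9.05210e+01]), 'ee_pos': array([-0.25 , -0.021,  0.516]), 'tcp_rot': array([-1.79809e+02, -1.40000e-02,  9.53080e+01])}
```

Request:
{"op": "apply_moves", "data": {"motion": [{"xyz": [0, 0, 4], "twist": 0, "jaw": 1}]}}

```text
time: 3.85
ee_pos: [-0.2516, -0.0221, 0.5152]
tcp_rot: [-179.3, -0.0, 95.4]
wrist_force: [0.1, 0.2, -0.9]
opening: 0.0856
grasp_force: 0.0
```

Run:
```python
from h import *
o=sensors.get_obs();print({k:np.round(v,3) for k,v in o.items()})
```

```text
{'time': np.float64(3.85), 'q': array([-174.991,  -16.969,   23.721,  129.951,    0.   ,  -90.423]), 'qd': array([  1.382,  -4.954, -17.148,  -3.185,   0.095,   0.278]), 'joint_efforts': array([-6.1600e-01, -1.4592e+01,  3.8902e+01, -3.8000e-01, -2.2000e-02,
       -7.8000e-02]), 'ee_pos': array([-0.252, -0.022,  0.515]), 'tcp_rot': array([-1.79261e+02, -5.00000e-03,  9.54320e+01]), 'wrist_force': array([ 0.118,  0.194, -0.946]), 'torque': array([-0.009, -0.032,  0.01 ]), 'grasp_force': np.float64(0.0), 'opening': np.float64(0.086)}
```

Request:
{"op": "apply_moves", "data": {"motion": [{"xyz": [0, 0, -4], "twist": 0, "jaw": 1}, {"xyz": [0, 0, -8], "twist": 0, "jaw": 1}, {"xyz": [0, 0, -14], "twist": 0, "jaw": 1}, {"xyz": [0, 0, -20], "twist": 0, "jaw": 1}, {"xyz": [0, 0, -26], "twist": 0, "jaw": 1}]}}

```text
time: 4.47
ee_pos: [-0.254, -0.0229, 0.5221]
tcp_rot: [-179.0, -0.0, 95.6]
wrist_force: [0.4, 0.1, 0.2]
opening: 0.0852
grasp_force: 0.0
```

```bash
cat >> h.py <<'E'
def st():
    o=sensors.get_obs();R=rot(o);z=R[:,2]
    print('t',round(o['time'],2),'p',np.round(o['ee_pos'],4),'rpy',np.round(o['tcp_rot'],2),'lean',round(np.degrees(np.arccos(-z[2])),2),'az',round(np.degrees(np.arctan2(z[1],z[0])),1),'yaz',round(np.degrees(np.arctan2(R[1,1],R[0,1])),1),'q',np.round(o['q'],2),'F',np.round(o['wrist_force'],1));return o,R
E
python3 -c "
from h import *
st()"
```

```text
t 4.47 p [-0.254  -0.0229  0.5221] rpy [-1.7896e+02 -1.0000e-02  9.5570e+01] lean 1.05 az -174.8 yaz 5.6 q [-174.84  -16.18   25.33  130.46    0.    -90.41] F [0.4 0.1 0.2]
```

Request:
{"op": "apply_moves", "data": {"motion": [{"xyz": [0, 0, -30], "twist": 0, "jaw": 1}, {"xyz": [0, 0, -60], "twist": 0, "jaw": 1}, {"xyz": [0, 0, -90], "twist": 0, "jaw": 1}]}}

```text
time: 4.85
ee_pos: [-0.2686, -0.0242, 0.5475]
tcp_rot: [-175.6, -0.0, 95.6]
wrist_force: [-0.1, 0.8, -0.7]
opening: 0.0858
grasp_force: 0.0
```

```bash
python3 -c "
from h import *
st()"
```

```text
t 4.85 p [-0.2686 -0.0242  0.5475] rpy [-1.7559e+02 -3.0000e-02  9.5550e+01] lean 4.41 az -174.9 yaz 5.6 q [-174.86  -14.35   30.52  130.47    0.    -90.41] F [-0.1  0.8 -0.7]
```

Request:
{"op": "apply_moves", "data": {"motion": [{"xyz": [0, 0, -60], "twist": 0, "jaw": 1}, {"xyz": [0, 0, -120], "twist": 0, "jaw": 1}, {"xyz": [0, 0, -180], "twist": 0, "jaw": 1}, {"xyz": [0, 0, -180], "twist": 0, "jaw": 1}, {"xyz": [0, 0, -180], "twist": 0, "jaw": 1}]}}

```text
time: 5.48
ee_pos: [-0.2859, -0.0257, 0.574]
tcp_rot: [-172.1, -0.1, 95.6]
wrist_force: [-0.3, -0.8, -0.6]
opening: 0.0852
grasp_force: 0.0
```

```bash
python3 -c "
from h import *
st()"
```

```text
t 5.47 p [-0.2859 -0.0257  0.574 ] rpy [-1.7214e+02 -6.0000e-02  9.5550e+01] lean 7.86 az -174.9 yaz 5.6 q [-174.86  -12.     36.33  130.46   -0.    -90.41] F [-0.3 -0.8 -0.6]
```

Request:
{"op": "apply_moves", "data": {"motion": [{"xyz": [0, 0, -60], "twist": 0, "jaw": 1}]}}

```text
time: 5.6
ee_pos: [-0.2871, -0.0258, 0.5904]
tcp_rot: [-169.7, -0.1, 95.5]
wrist_force: [0.2, 0.5, 0.1]
opening: 0.0854
grasp_force: 0.0
```

Request:
{"op": "apply_moves", "data": {"motion": [{"xyz": [0, 0, -60], "twist": 0, "jaw": 1}]}}

```text
time: 5.72
ee_pos: [-0.2847, -0.0256, 0.608]
tcp_rot: [-167.0, -0.1, 95.5]
wrist_force: [0.8, -0.6, 0.7]
opening: 0.0858
grasp_force: 0.0
```

Request:
{"op": "apply_moves", "data": {"motion": [{"xyz": [0, 0, -60], "twist": 0, "jaw": 1}, {"xyz": [0, 0, -120], "twist": 0, "jaw": 1}]}}

```text
time: 5.98
ee_pos: [-0.2781, -0.025, 0.6301]
tcp_rot: [-163.4, -0.1, 95.5]
wrist_force: [-1.1, -0.0, 0.3]
opening: 0.0856
grasp_force: 0.0
```

Request:
{"op": "apply_moves", "data": {"motion": [{"xyz": [0, -40, -40], "twist": 0, "jaw": 1}, {"xyz": [0, -80, -80], "twist": 0, "jaw": 1}]}}

```text
time: 6.22
ee_pos: [-0.3319, -0.0304, 0.6569]
tcp_rot: [-160.6, -0.1, 95.5]
wrist_force: [-0.2, 0.7, 0.2]
opening: 0.0855
grasp_force: 0.0
```

```bash
python3 -c "
from h import *
st()"
```

```text
t 6.22 p [-0.3319 -0.0304  0.6569] rpy [-1.6055e+02 -1.3000e-01  9.5540e+01] lean 19.45 az -174.8 yaz 5.6 q [-1.7475e+02 -4.5100e+00  5.5380e+01  1.3044e+02 -3.0000e-02 -9.0310e+01] F [-0.2  0.7  0.2]
```

Request:
{"op": "apply_moves", "data": {"motion": [{"xyz": [0, 0, -60], "twist": 0, "jaw": 1}]}}

```text
time: 6.35
ee_pos: [-0.3192, -0.0292, 0.6694]
tcp_rot: [-158.4, -0.1, 95.5]
wrist_force: [0.3, 0.0, -1.0]
opening: 0.0856
grasp_force: 0.0
```

Request:
{"op": "apply_moves", "data": {"motion": [{"xyz": [0, 20, -55], "twist": 0, "jaw": 1}]}}

```text
time: 6.48
ee_pos: [-0.2836, -0.0258, 0.6799]
tcp_rot: [-156.1, -0.2, 95.5]
wrist_force: [0.9, -0.3, 0.2]
opening: 0.0852
grasp_force: 0.0
```

Request:
{"op": "apply_moves", "data": {"motion": [{"xyz": [0, 20, -55], "twist": 0, "jaw": 1}]}}

```text
time: 6.6
ee_pos: [-0.2495, -0.0226, 0.6881]
tcp_rot: [-153.8, -0.2, 95.5]
wrist_force: [-0.2, 1.2, -0.1]
opening: 0.0855
grasp_force: 0.0
```

```bash
python3 -c "
from h import *
st()"
```

```text
t 6.6 p [-0.2495 -0.0226  0.6881] rpy [-153.78   -0.17   95.52] lean 26.22 az -174.8 yaz 5.6 q [-174.83  -14.27   52.44  130.49    0.    -90.39] F [-0.2  1.2 -0.1]
```

Request:
{"op": "apply_moves", "data": {"motion": [{"xyz": [0, 20, -55], "twist": 0, "jaw": 1}]}}

```text
time: 6.72
ee_pos: [-0.2182, -0.0196, 0.694]
tcp_rot: [-151.6, -0.2, 95.5]
wrist_force: [0.4, -0.6, 0.7]
opening: 0.0853
grasp_force: 0.0
```

Request:
{"op": "apply_moves", "data": {"motion": [{"xyz": [0, 8, -34], "twist": 0, "jaw": 1}]}}

```text
time: 6.85
ee_pos: [-0.2021, -0.0182, 0.6989]
tcp_rot: [-150.0, -0.2, 95.5]
wrist_force: [-0.5, -0.2, 0.1]
opening: 0.085
grasp_force: 0.0
```

Request:
{"op": "apply_moves", "data": {"motion": [{"xyz": [0, 0, 0], "twist": 0, "jaw": 1}]}}

```text
time: 6.98
ee_pos: [-0.2034, -0.0183, 0.6987]
tcp_rot: [-150.1, -0.2, 95.5]
wrist_force: [-1.1, -0.4, -0.9]
opening: 0.0855
grasp_force: 0.0
```

```bash
python3 -c "
from h import *
st()"
```

```text
t 6.97 p [-0.2034 -0.0183  0.6987] rpy [-150.12   -0.2    95.5 ] lean 29.88 az -174.8 yaz 5.6 q [-1.7490e+02 -1.9710e+01  5.0640e+01  1.3047e+02  3.0000e-02 -9.0450e+01] F [-1.1 -0.4 -0.9]
```

```bash
cat > m.py <<'E'
from h import *
sl=np.radians(30)
def rayplane(n,u,v,n0,p0):
    K,R,t=P(n);c=-R.T@t;d=R.T@np.linalg.inv(K)@[u,v,1];return c+d*((p0-c)@n0)/(d@n0)
E
python3 - <<'E'
from m import *
dt=np.load('top0.npy');w=world('top',dt)
W=w[195:250,350:450];D=dt[195:250,350:450]
r=W[(D>.5)&(W[...,2]>.022)];
rect=cv2.minAreaRect(r[:,:2].astype(np.float32));print(rect[0],rect[1],rect[2],cv2.boxPoints(rect).round(3).tolist())
ds=np.load('scene0.npy');s=world('scene',ds)[115:190,225:320];S=ds[115:190,225:320]
rs=s[(S>.5)&(s[...,2]>.03)]
for nm,q in(('top',r),('scene',rs)):
    A=np.c_[q[:,:2],np.ones(len(q))];k=np.ones(len(q),bool)
    c0=np.array([-.5746,-.056,.3195])
    e=q[:,2]-A@c0;k=e<np.percentile(e,60)
    for i in range(20):
        c=np.linalg.lstsq(A[k],q[k,2],rcond=None)[0];e=q[:,2]-A@c;k=abs(e-0)<.003
    print(nm,c,np.degrees(np.arctan(np.hypot(*c[:2]))),np.degrees(np.arctan2(-c[1],-c[0])),k.sum())
yaw=np.radians(5.5);n0=np.array([np.sin(sl)*np.cos(yaw),np.sin(sl)*np.sin(yaw),np.cos(sl)])
# plane through surface: use fit at (.48,-.24)
for dz in (0,):
  x,y=.49,-.242;p=np.array([x,y,-.563*x-.0549*y+.3195])
  for nm,tk,pix in(('sole',.008,dict(top=(371.7,219.1),scene=(290.6,163.9))),('core',.014,dict(top=(397.4,215.9),scene=(272.4,154.4))),('cap',.008,dict(top=(422.4,214.6),scene=(254.9,145.2)))):
    for n,(u,v) in pix.items():
        X=rayplane(n,u,v,n0,p+tk*n0);print(nm,n,X.round(4),'base',(X-tk*n0).round(4))
# stand ellipse via rays at z=.0975
for n,(u,v) in dict(top=(243.3,203),).items(): pass
a=cv2.imread('pics/top0.png');m=((abs(w[...,2]-.0975)<.006)&(dt>0)).astype(np.uint8);m[:, :215]=0;m[:,280:]=0;m[:170]=0;m[240:]=0
c=max(cv2.findContours(m,0,2)[0],key=cv2.contourArea);e=cv2.fitEllipse(c);print('stand',e,ray('top',*e[0],.0975))
m=((abs(world('scene',ds)[...,2]-.0975)<.006)&(ds>0)).astype(np.uint8);m[:,:350]=0;m[:,405:]=0;m[:200]=0;m[260:]=0
c=max(cv2.findContours(m,0,2)[0],key=cv2.contourArea);e=cv2.fitEllipse(c);print('stand',e,ray('scene',*e[0],.0975))
E
```

```text
(0.48180603981018066, -0.24317443370819092) (0.11885988712310791, 0.23722822964191437) 5.718695640563965 [[0.41100001335144043, -0.13099999725818634], [0.4339999854564667, -0.367000013589859], [0.5529999732971191, -0.35499998927116394], [0.5289999842643738, -0.11900000274181366]]
top [-0.56962183 -0.05745726  0.32176253] 29.791669084246795 5.759893503906038 1369
scene [-0.54289    -0.03977954  0.3158618 ] 28.56146138432148 4.190782728668852 761
sole top [ 0.4824 -0.1636  0.0662] base [ 0.4784 -0.164   0.0592]
sole scene [ 0.4857 -0.1663  0.0645] base [ 0.4817 -0.1667  0.0575]
core top [ 0.4916 -0.241   0.0721] base [ 0.4846 -0.2416  0.06  ]
core scene [ 0.4964 -0.2403  0.0693] base [ 0.4894 -0.241   0.0572]
cap top [ 0.4969 -0.3181  0.0664] base [ 0.4929 -0.3185  0.0595]
cap scene [ 0.5    -0.3212  0.0648] base [ 0.4961 -0.3216  0.0578]
stand ((241.62893676757812, 200.52755737304688), (31.402311325073242, 32.6369743347168), 66.11885070800781) [0.53240098 0.2300345  0.0975    ]
stand ((378.443359375, 227.95150756835938), (26.8974666595459, 33.554927825927734), 99.69705200195312) [0.53538076 0.229203   0.0975    ]
```

```bash
cat >> h.py <<'E'
YAW=np.radians(5.72)
RX=np.array([np.cos(YAW)*np.cos(np.pi/6),np.sin(YAW)*np.cos(np.pi/6),-.5]);RY=np.array([-np.sin(YAW),np.cos(YAW),0]);RN=np.cross(RX,RY)
RO=np.array([.4878,-.2426,.058])
def rk(xs,y,n): return RO+RX*xs+RY*y+RN*n   # along slope, across, normal (m)
def chunk(p,R,pts,step=.058):
    # densify world waypoints; print calls of 5 rows
    out=[];cur=np.array(p)
    for x in pts:
        x=np.array(x);k=max(1,int(np.ceil(np.linalg.norm(x-cur)/step)))
        out+=[cur+(x-cur)*(i+1)/k for i in range(k)];cur=x
    b=np.array(p)
    for i in range(0,len(out),5):
        print(rows(b,R,out[i:i+5]));b=out[min(i+4,len(out)-1)]
E
python3 - <<'E'
from h import *
o,R=st();p=np.array(o['ee_pos'])
pts=[[-.25,-.10,.56]]
for a,r,z in[(-145,.32,.47),(-135,.32,.42),(-124,.32,.40),(-114,.32,.38),(-104,.33,.37),(-94,.33,.36),(-84,.34,.34),(-74,.35,.33),(-65,.37,.31),(-55,.39,.29),(-46,.42,.27),(-37,.46,.25)]:
    pts.append([r*np.cos(np.radians(a)),r*np.sin(np.radians(a)),z])
pts.append(rk(0,.0776,.12))
print(pts[-1])
chunk(p,R,pts,.061)
E
```

```text
t 6.97 p [-0.2034 -0.0183  0.6987] rpy [-150.12   -0.2    95.5 ] lean 29.88 az -174.8 yaz 5.6 q [-1.7490e+02 -1.9710e+01  5.0640e+01  1.3047e+02  3.0000e-02 -9.0450e+01] F [-1.1 -0.4 -0.9]
[ 0.53976708 -0.15940636  0.16192305]
[[-26, 7, 49], [-52, 15, 98], [-77, 22, 147], [-105, 31, 176], [-132, 40, 206]]
[[-27, 9, 29], [-51, 35, 43], [-74, 61, 57], [-95, 85, 55], [-117, 109, 52]]
[[-32, 50, -6], [-64, 96, -21], [-79, 149, -40], [-86, 179, -45], [-93, 209, -51]]
[[-2, 29, -11], [-4, 58, -22], [-7, 89, -28], [-9, 119, -34], [-4, 154, -42]]
[[5, 35, -8], [10, 70, -17], [15, 105, -26], [24, 144, -36], [33, 182, -47]]
[[25, 51, -4], [50, 101, -7], [75, 152, -11], [100, 203, -14]]
```

Request:
{"op": "apply_moves", "data": {"motion": [{"xyz": [-26, 7, 49], "twist": 0, "jaw": 1}, {"xyz": [-52, 15, 98], "twist": 0, "jaw": 1}, {"xyz": [-77, 22, 147], "twist": 0, "jaw": 1}, {"xyz": [-105, 31, 176], "twist": 0, "jaw": 1}, {"xyz": [-132, 40, 206], "twist": 0, "jaw": 1}]}}

```text
time: 7.6
ee_pos: [-0.2599, -0.1579, 0.4951]
tcp_rot: [-150.5, -0.4, 95.6]
wrist_force: [-0.3, 1.1, 0.6]
opening: 0.0852
grasp_force: 0.0
```

Request:
{"op": "apply_moves", "data": {"motion": [{"xyz": [-27, 9, 29], "twist": 0, "jaw": 1}, {"xyz": [-51, 35, 43], "twist": 0, "jaw": 1}, {"xyz": [-74, 61, 57], "twist": 0, "jaw": 1}, {"xyz": [-95, 85, 55], "twist": 0, "jaw": 1}, {"xyz": [-117, 109, 52], "twist": 0, "jaw": 1}]}}

```text
time: 8.22
ee_pos: [-0.1789, -0.2663, 0.3971]
tcp_rot: [-150.4, -0.4, 95.5]
wrist_force: [-0.6, -0.5, 1.1]
opening: 0.0857
grasp_force: 0.0
```

Request:
{"op": "apply_moves", "data": {"motion": [{"xyz": [-32, 50, -6], "twist": 0, "jaw": 1}, {"xyz": [-64, 96, -21], "twist": 0, "jaw": 1}, {"xyz": [-79, 149, -40], "twist": 0, "jaw": 1}, {"xyz": [-86, 179, -45], "twist": 0, "jaw": 1}, {"xyz": [-93, 209, -51], "twist": 0, "jaw": 1}]}}

```text
time: 8.85
ee_pos: [0.0369, -0.3382, 0.3374]
tcp_rot: [-150.2, -0.5, 95.6]
wrist_force: [-0.6, -1.2, 0.1]
opening: 0.0854
grasp_force: 0.0
```

Request:
{"op": "apply_moves", "data": {"motion": [{"xyz": [-2, 29, -11], "twist": 0, "jaw": 1}, {"xyz": [-4, 58, -22], "twist": 0, "jaw": 1}, {"xyz": [-7, 89, -28], "twist": 0, "jaw": 1}, {"xyz": [-9, 119, -34], "twist": 0, "jaw": 1}, {"xyz": [-4, 154, -42], "twist": 0, "jaw": 1}]}}

```text
time: 9.48
ee_pos: [0.1905, -0.3268, 0.2975]
tcp_rot: [-150.1, -0.4, 95.5]
wrist_force: [-0.2, -1.1, 0.7]
opening: 0.0851
grasp_force: 0.0
```

Request:
{"op": "apply_moves", "data": {"motion": [{"xyz": [5, 35, -8], "twist": 0, "jaw": 0.82}, {"xyz": [10, 70, -17], "twist": 0, "jaw": 0.82}, {"xyz": [15, 105, -26], "twist": 0, "jaw": 0.82}, {"xyz": [24, 144, -36], "twist": 0, "jaw": 0.82}, {"xyz": [33, 182, -47], "twist": 0, "jaw": 0.82}]}}

```text
time: 10.1
ee_pos: [0.368, -0.2758, 0.2478]
tcp_rot: [-150.1, -0.3, 95.5]
wrist_force: [-0.3, -0.7, 0.2]
opening: 0.0775
grasp_force: 0.0
```

```bash
python3 -c "
from h import *
o,R=st();chunk(o['ee_pos'],R,[rk(0,.0776,.12),rk(0,.0776,.06)])"
```

```text
t 10.1 p [ 0.368  -0.2758  0.2478] rpy [-150.07   -0.34   95.5 ] lean 29.93 az -175.1 yaz 5.7 q [-27.81  15.38  16.36 116.82 -15.64  60.21] F [-0.3 -0.7  0.2]
[[25, 50, -4], [49, 101, -8], [74, 151, -12], [99, 201, -16], [99, 201, 14]]
[[0, 0, 30]]
```

Request:
{"op": "apply_moves", "data": {"motion": [{"xyz": [25, 50, -4], "twist": 0, "jaw": 0.82}, {"xyz": [49, 101, -8], "twist": 0, "jaw": 0.82}, {"xyz": [74, 151, -12], "twist": 0, "jaw": 0.82}, {"xyz": [99, 201, -16], "twist": 0, "jaw": 0.82}, {"xyz": [99, 201, 34], "twist": 0, "jaw": 0.82}]}}

```text
time: 10.72
ee_pos: [0.5191, -0.1603, 0.116]
tcp_rot: [-150.2, -0.3, 95.7]
wrist_force: [0.3, -0.4, -0.8]
opening: 0.0779
grasp_force: 0.0
```

Request:
{"op": "apply_moves", "data": {"motion": [{"xyz": [0, 0, 20], "twist": 0, "jaw": 0.82}, {"xyz": [0, 0, 20], "twist": 0, "jaw": 0.82}]}}

```text
time: 10.98
ee_pos: [0.5029, -0.1627, 0.1012]
tcp_rot: [-149.9, -0.3, 95.5]
wrist_force: [0.5, -0.3, 1.0]
opening: 0.0777
grasp_force: 0.0
```

```bash
cat >> h.py <<'E'
def rkc():
    o,R=st();d=np.array(o['ee_pos'])-RO;print('rack mm',(1000*np.array([d@RX,d@RY,d@RN])).round(1),'open',round(o['opening']*1000,1),'gf',o['grasp_force'])
E
python3 -c "
from h import *
rkc()
a,d=snap('scene','s1');b,_=snap('top','t1')
c=np.vstack([cv2.resize(a[90:200,220:340,::-1],(480,300)),cv2.resize(b[180:260,340:450,::-1],(480,300))]);cv2.imwrite('pics/c1.png',c)"
```

```text
t 10.97 p [ 0.5029 -0.1627  0.1012] rpy [-149.93   -0.32   95.5 ] lean 30.07 az -175.1 yaz 5.7 q [-13.35  29.68  18.47 107.59  -9.05  73.39] F [ 0.5 -0.3  1. ]
rack mm [-1.7 78.  48.9] open 77.7 gf 0.0
```

View pics/c1.png

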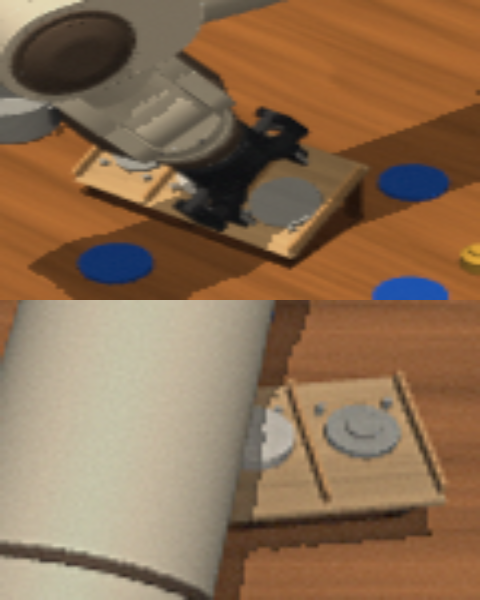

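The scene crop shows the leaning gripper over the sole, at about (290,160) in the full picture, with one finger uphill and one downhill. I'll descend slowly and feel for the wood.

Request:
{"op": "apply_moves", "data": {"motion": [{"xyz": [0, 1.5, 12], "twist": 0, "jaw": 0.82}, {"xyz": [0, 1.5, 24], "twist": 0, "jaw": 0.82}, {"xyz": [0, 1.5, 24], "twist": 0, "jaw": 0.82}]}}

```text
time: 11.45
ee_pos: [0.493, -0.164, 0.0822]
tcp_rot: [-150.2, -0.2, 95.5]
wrist_force: [-0.4, -0.1, 0.2]
opening: 0.0773
grasp_force: 0.0
```

Request:
{"op": "apply_moves", "data": {"motion": [{"xyz": [0, 0, 1.5], "twist": 0, "jaw": 0.82}, {"xyz": [0, 0, 3], "twist": 0, "jaw": 0.82}]}}

```text
time: 11.7
ee_pos: [0.4925, -0.1642, 0.0805]
tcp_rot: [-150.3, -0.2, 95.5]
wrist_force: [-0.4, -0.1, -0.6]
opening: 0.0779
grasp_force: 0.0
```

Request:
{"op": "apply_moves", "data": {"motion": [{"xyz": [0, 0, 1], "twist": 0, "jaw": 0.82}, {"xyz": [0, 0, 2], "twist": 0, "jaw": 0.82}]}}

```text
time: 11.95
ee_pos: [0.4914, -0.1642, 0.0786]
tcp_rot: [-150.3, -0.2, 95.5]
wrist_force: [0.1, -0.5, 0.4]
opening: 0.0777
grasp_force: 0.0
```

```bash
python3 -c "
from h import *
rkc()"
```

```text
t 11.95 p [ 0.4914 -0.1642  0.0786] rpy [-150.31   -0.19   95.51] lean 29.69 az -174.8 yaz 5.6 q [-13.72  28.2   14.05 104.19  -9.23  73.06] F [ 0.1 -0.5  0.4]
rack mm [-0.4 77.7 23.5] open 77.7 gf 0.0
```

Request:
{"op": "apply_moves", "data": {"motion": [{"xyz": [0, 0, 0], "twist": 0, "jaw": 0.82}, {"xyz": [0, 0, 0], "twist": 0, "jaw": 0.82}]}}

```text
time: 12.2
ee_pos: [0.4913, -0.1642, 0.0786]
tcp_rot: [-150.3, -0.2, 95.5]
wrist_force: [0.1, -0.5, -1.2]
opening: 0.0777
grasp_force: 0.0
```

Request:
{"op": "apply_moves", "data": {"motion": [{"xyz": [0, 0, 1], "twist": 0, "jaw": 0.82}, {"xyz": [0, 0, 2], "twist": 0, "jaw": 0.82}]}}

```text
time: 12.45
ee_pos: [0.4903, -0.1643, 0.0767]
tcp_rot: [-150.3, -0.2, 95.5]
wrist_force: [0.1, -0.4, 1.0]
opening: 0.0778
grasp_force: 0.0
```

```bash
python3 -c "
from h import *
rkc()"
```

```text
t 12.45 p [ 0.4903 -0.1643  0.0767] rpy [-150.3   -0.2   95.5] lean 29.7 az -174.8 yaz 5.6 q [-13.75  28.11  13.72 103.96  -9.24  73.03] F [ 0.1 -0.4  1. ]
rack mm [-0.4 77.7 21.4] open 77.8 gf 0.0
```

Request:
{"op": "apply_moves", "data": {"motion": [{"xyz": [0, 0, 0.7], "twist": 0, "jaw": 0.82}, {"xyz": [0, 0, 1.4], "twist": 0, "jaw": 0.82}]}}

```text
time: 12.7
ee_pos: [0.4896, -0.1643, 0.0755]
tcp_rot: [-150.3, -0.2, 95.5]
wrist_force: [-1.0, 0.5, 0.4]
opening: 0.0778
grasp_force: 0.0
```

Request:
{"op": "apply_moves", "data": {"motion": [{"xyz": [0, 0, 0], "twist": 0, "jaw": 0.7}, {"xyz": [0, 0, 0], "twist": 0, "jaw": 0.6}], "grip_force": 20}}

```text
time: 12.95
ee_pos: [0.4897, -0.1643, 0.0756]
tcp_rot: [-150.3, -0.2, 95.5]
wrist_force: [-1.0, -0.6, 0.1]
opening: 0.0687
grasp_force: 0.0
```

Request:
{"op": "apply_moves", "data": {"motion": [{"xyz": [0, 0, 0], "twist": 0, "jaw": 0.54}, {"xyz": [0, 0, 0], "twist": 0, "jaw": 0.5}]}}

```text
time: 13.2
ee_pos: [0.4897, -0.1643, 0.0756]
tcp_rot: [-150.3, -0.2, 95.5]
wrist_force: [-0.3, 0.0, 1.1]
opening: 0.0641
grasp_force: 0.0
```

```bash
python3 -c "
from h import *
rkc()"
```

```text
t 13.2 p [ 0.4897 -0.1643  0.0756] rpy [-150.3    -0.2    95.51] lean 29.7 az -174.8 yaz 5.6 q [-13.77  28.05  13.51 103.8   -9.25  73.01] F [-0.3  0.   1.1]
rack mm [-0.4 77.7 20.1] open 64.1 gf 0.0
```

Request:
{"op": "apply_moves", "data": {"motion": [{"xyz": [0, 0, 0], "twist": 0, "jaw": 0.4}, {"xyz": [0, 0, 0], "twist": 0, "jaw": 0.3}, {"xyz": [0, 0, 0], "twist": 0, "jaw": 0.3}], "grip_force": 40}}

```text
time: 13.58
ee_pos: [0.49, -0.1644, 0.0767]
tcp_rot: [-150.4, -0.2, 95.5]
wrist_force: [1.4, 0.7, 8.8]
opening: 0.0558
grasp_force: 4.3
```

Request:
{"op": "apply_moves", "data": {"motion": [{"xyz": [0, 0, -6], "twist": 0, "jaw": 0.3}, {"xyz": [0, 0, -12], "twist": 0, "jaw": 0.3}, {"xyz": [0, 0, -20], "twist": 0, "jaw": 0.3}]}}

```text
time: 13.95
ee_pos: [0.4997, -0.1634, 0.0932]
tcp_rot: [-150.3, -0.2, 95.5]
wrist_force: [-0.5, -0.0, -0.1]
opening: 0.0555
grasp_force: 0.0
```

```bash
python3 -c "
from h import *
rkc()"
```

```text
t 13.95 p [ 0.4997 -0.1634  0.0932] rpy [-150.29   -0.2    95.51] lean 29.71 az -174.9 yaz 5.6 q [-13.48  29.03  16.82 106.19  -9.11  73.27] F [-0.5 -0.  -0.1]
rack mm [-0.5 77.6 40.4] open 55.5 gf 0.0
```

Request:
{"op": "apply_moves", "data": {"motion": [{"xyz": [0, 0, 0], "twist": 0, "jaw": 0.82}, {"xyz": [0, 0, 0], "twist": 0, "jaw": 0.82}, {"xyz": [0, 0, 14], "twist": 0, "jaw": 0.82}, {"xyz": [0, 0, 20], "twist": 0, "jaw": 0.82}, {"xyz": [0, 0, 24], "twist": 0, "jaw": 0.82}]}}

```text
time: 14.58
ee_pos: [0.4874, -0.1645, 0.0719]
tcp_rot: [-150.3, -0.2, 95.5]
wrist_force: [-0.6, -0.4, -0.5]
opening: 0.0781
grasp_force: 0.0
```

Request:
{"op": "apply_moves", "data": {"motion": [{"xyz": [0, 0, 1.5], "twist": 0, "jaw": 0.82}, {"xyz": [0, 0, 3.5], "twist": 0, "jaw": 0.82}, {"xyz": [0, 0, 3.5], "twist": 0, "jaw": 0.82}]}}

```text
time: 14.95
ee_pos: [0.486, -0.1647, 0.0691]
tcp_rot: [-150.3, -0.2, 95.5]
wrist_force: [0.1, 0.3, 0.4]
opening: 0.0779
grasp_force: 0.0
```

Request:
{"op": "apply_moves", "data": {"motion": [{"xyz": [0, 0, 0], "twist": 0, "jaw": 0.65}, {"xyz": [0, 0, 0], "twist": 0, "jaw": 0.55}], "grip_force": 40}}

```text
time: 15.2
ee_pos: [0.4861, -0.1647, 0.0692]
tcp_rot: [-150.3, -0.2, 95.5]
wrist_force: [-0.1, -0.3, -1.0]
opening: 0.066
grasp_force: 0.2
```

Request:
{"op": "apply_moves", "data": {"motion": [{"xyz": [0, 0, 0], "twist": 0, "jaw": 0.45}, {"xyz": [0, 0, 0], "twist": 0, "jaw": 0.4}, {"xyz": [0, 0, 0], "twist": 0, "jaw": 0.4}]}}

```text
time: 15.58
ee_pos: [0.4865, -0.1647, 0.0696]
tcp_rot: [-150.4, -0.2, 95.5]
wrist_force: [4.5, 1.1, 4.9]
opening: 0.0618
grasp_force: 42.3
```

```bash
python3 -c "
from h import *
rkc()"
```

```text
t 15.57 p [ 0.4865 -0.1647  0.0696] rpy [-150.39   -0.17   95.51] lean 29.61 az -174.8 yaz 5.6 q [-13.86  27.7   12.39 102.93  -9.29  72.92] F [4.5 1.1 4.9]
rack mm [-0.2 77.7 13.3] open 61.8 gf 42.33053684234619
```

Request:
{"op": "apply_moves", "data": {"motion": [{"xyz": [0, 0, -5], "twist": 0, "jaw": 0.3}, {"xyz": [0, 0, -12], "twist": 0, "jaw": 0.3}, {"xyz": [0, 0, -25], "twist": 0, "jaw": 0.3}, {"xyz": [0, 0, -45], "twist": 0, "jaw": 0.3}, {"xyz": [0, 0, -45], "twist": 0, "jaw": 0.3}]}}

```text
time: 16.2
ee_pos: [0.5093, -0.1627, 0.1093]
tcp_rot: [-150.4, -0.2, 95.5]
wrist_force: [-0.2, -0.1, -2.3]
opening: 0.062
grasp_force: 44.0
```

```bash
python3 -c "
from h import *
rkc()
a,d=snap('scene','s2');c=cv2.resize(a[90:200,220:340,::-1],(480,440));cv2.imwrite('pics/c2.png',c)"
```

```text
t 16.2 p [ 0.5093 -0.1627  0.1093] rpy [-1.5043e+02 -1.5000e-01  9.5520e+01] lean 29.57 az -174.7 yaz 5.6 q [-13.22  29.94  19.93 108.29  -9.    73.48] F [-0.2 -0.1 -2.3]
rack mm [-0.3 77.3 59.1] open 62.0 gf 43.9568030834198
```

View pics/c2.png

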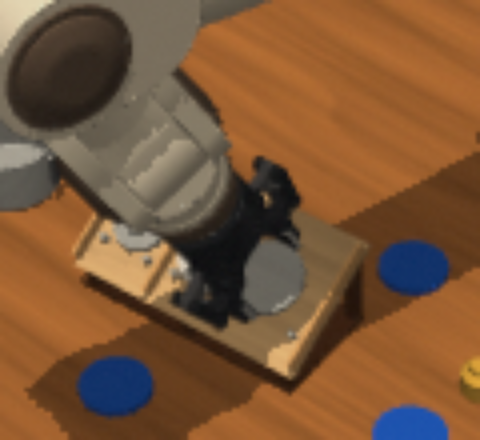

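The picture shows the sole in the fingers at about (288,158), clear of the rack. Next I'll carry it to azimuth 5.6° and straighten the tool at the upper wrist limit.

```bash
python3 -c "
from h import *
o,R=st();chunk(o['ee_pos'],R,[[.505,-.13,.17],[.45,.044,.29]],.05)"
```

```text
t 16.25 p [ 0.5087 -0.1627  0.1084] rpy [-150.36   -0.17   95.52] lean 29.64 az -174.8 yaz 5.6 q [-13.23  29.94  19.81 108.23  -9.    73.48] F [-0.3  0.3 -1.7]
[[17, -15, -27], [33, -31, -53], [69, -49, -70], [105, -68, -87], [140, -86, -104]]
[[36, -18, -17], [72, -37, -34]]
```

Request:
{"op": "apply_moves", "data": {"motion": [{"xyz": [17, -15, -27], "twist": 0, "jaw": 0.3}, {"xyz": [33, -31, -53], "twist": 0, "jaw": 0.3}, {"xyz": [69, -49, -70], "twist": 0, "jaw": 0.3}, {"xyz": [105, -68, -87], "twist": 0, "jaw": 0.3}, {"xyz": [140, -86, -104], "twist": 0, "jaw": 0.3}]}}

```text
time: 16.88
ee_pos: [0.4709, -0.0251, 0.2418]
tcp_rot: [-150.3, -0.2, 95.5]
wrist_force: [1.2, -0.4, -1.9]
opening: 0.0619
grasp_force: 44.2
```

Request:
{"op": "apply_moves", "data": {"motion": [{"xyz": [36, -18, -17], "twist": 0, "jaw": 0.3}, {"xyz": [72, -37, -34], "twist": 0, "jaw": 0.3}, {"xyz": [72, -42, -42], "twist": 0, "jaw": 0.3}, {"xyz": [72, -47, -52], "twist": 0, "jaw": 0.3}]}}

```text
time: 17.38
ee_pos: [0.4498, 0.0436, 0.3101]
tcp_rot: [-150.3, -0.2, 95.5]
wrist_force: [0.2, 0.5, -1.6]
opening: 0.062
grasp_force: 44.2
```

```bash
python3 -c "
from h import *
rkc()"
```

```text
t 17.38 p [0.4498 0.0436 0.3101] rpy [-150.26   -0.18   95.53] lean 29.74 az -174.8 yaz 5.6 q [5.4700e+00 2.0830e+01 2.9680e+01 1.2859e+02 1.2000e-01 8.9860e+01] F [ 0.2  0.5 -1.6]
rack mm [-134.1  288.6  213.7] open 62.0 gf 44.21992063522339
```

Request:
{"op": "apply_moves", "data": {"motion": [{"xyz": [0, -4, -7], "twist": 0, "jaw": 0.3}, {"xyz": [0, -8, -14], "twist": 0, "jaw": 0.3}, {"xyz": [0, -14, -24], "twist": 0, "jaw": 0.3}]}}

```text
time: 17.75
ee_pos: [0.4468, 0.0432, 0.3298]
tcp_rot: [-150.8, -0.2, 95.5]
wrist_force: [-0.2, -0.0, -1.0]
opening: 0.0618
grasp_force: 44.3
```

Request:
{"op": "apply_moves", "data": {"motion": [{"xyz": [0, -25, -43], "twist": 0, "jaw": 0.3}]}}

```text
time: 17.88
ee_pos: [0.4354, 0.0422, 0.3458]
tcp_rot: [-152.6, -0.2, 95.5]
wrist_force: [-0.5, 0.7, -2.0]
opening: 0.0617
grasp_force: 44.3
```

Request:
{"op": "apply_moves", "data": {"motion": [{"xyz": [0, -29, -50], "twist": 0, "jaw": 0.3}]}}

```text
time: 18.0
ee_pos: [0.4217, 0.0408, 0.3658]
tcp_rot: [-155.0, -0.2, 95.5]
wrist_force: [-0.5, 0.2, -1.6]
opening: 0.0615
grasp_force: 44.3
```

Request:
{"op": "apply_moves", "data": {"motion": [{"xyz": [0, -29, -50], "twist": 0, "jaw": 0.3}]}}

```text
time: 18.12
ee_pos: [0.408, 0.0394, 0.3842]
tcp_rot: [-157.4, -0.2, 95.5]
wrist_force: [-0.1, 0.0, -1.5]
opening: 0.0616
grasp_force: 44.3
```

```bash
python3 -c "
from h import *
rkc()"
```

```text
t 18.12 p [0.408  0.0394 0.3842] rpy [-157.4    -0.19   95.49] lean 22.6 az -175.0 yaz 5.6 q [  5.42  11.77  29.64 130.47   0.14  89.86] F [-0.1  0.  -1.5]
rack mm [-207.5  288.5  256.9] open 61.6 gf 44.272897839546204
```

Request:
{"op": "apply_moves", "data": {"motion": [{"xyz": [0, -22, -54], "twist": 0, "jaw": 0.3}]}}

```text
time: 18.25
ee_pos: [0.4013, 0.0387, 0.4012]
tcp_rot: [-159.9, -0.2, 95.5]
wrist_force: [0.2, 0.6, -1.1]
opening: 0.0616
grasp_force: 44.3
```

Request:
{"op": "apply_moves", "data": {"motion": [{"xyz": [0, -20, -55], "twist": 0, "jaw": 0.3}]}}

```text
time: 18.38
ee_pos: [0.396, 0.0381, 0.4173]
tcp_rot: [-162.3, -0.2, 95.5]
wrist_force: [0.8, 0.4, -1.7]
opening: 0.0619
grasp_force: 44.3
```

Request:
{"op": "apply_moves", "data": {"motion": [{"xyz": [0, -17, -56], "twist": 0, "jaw": 0.3}]}}

```text
time: 18.5
ee_pos: [0.3922, 0.0377, 0.4334]
tcp_rot: [-164.8, -0.2, 95.5]
wrist_force: [-0.8, 1.2, -2.2]
opening: 0.0618
grasp_force: 44.3
```

Request:
{"op": "apply_moves", "data": {"motion": [{"xyz": [0, -15, -57], "twist": 0, "jaw": 0.3}]}}

```text
time: 18.62
ee_pos: [0.389, 0.0373, 0.4494]
tcp_rot: [-167.3, -0.2, 95.5]
wrist_force: [0.3, -0.4, -2.1]
opening: 0.0619
grasp_force: 44.3
```

Request:
{"op": "apply_moves", "data": {"motion": [{"xyz": [0, -12, -58], "twist": 0, "jaw": 0.3}]}}

```text
time: 18.75
ee_pos: [0.387, 0.0371, 0.4657]
tcp_rot: [-169.8, -0.2, 95.5]
wrist_force: [-0.4, -0.4, -1.2]
opening: 0.0618
grasp_force: 44.3
```

Request:
{"op": "apply_moves", "data": {"motion": [{"xyz": [0, -9, -58], "twist": 0, "jaw": 0.3}]}}

```text
time: 18.88
ee_pos: [0.386, 0.0369, 0.4817]
tcp_rot: [-172.3, -0.1, 95.5]
wrist_force: [-0.2, -0.5, -1.9]
opening: 0.0616
grasp_force: 44.3
```

Request:
{"op": "apply_moves", "data": {"motion": [{"xyz": [0, -6, -58], "twist": 0, "jaw": 0.3}]}}

```text
time: 19.0
ee_pos: [0.3859, 0.0369, 0.4977]
tcp_rot: [-174.8, -0.1, 95.5]
wrist_force: [0.3, 0.4, -3.0]
opening: 0.0618
grasp_force: 44.3
```

```bash
python3 -c "
from h import *
rkc()"
```

```text
t 19.0 p [0.3859 0.0369 0.4977] rpy [-1.7477e+02 -1.5000e-01  9.5520e+01] lean 5.23 az -176.1 yaz 5.5 q [5.3700e+00 3.0400e+00 3.8270e+01 1.3046e+02 1.3000e-01 8.9830e+01] F [ 0.3  0.4 -3. ]
rack mm [-283.6  288.2  344. ] open 61.8 gf 44.26068305969238
```

Request:
{"op": "apply_moves", "data": {"motion": [{"xyz": [0, -4, -59], "twist": 0, "jaw": 0.3}]}}

```text
time: 19.12
ee_pos: [0.3856, 0.0368, 0.514]
tcp_rot: [-177.3, -0.1, 95.5]
wrist_force: [-1.0, 0.3, -1.5]
opening: 0.0615
grasp_force: 44.3
```

Request:
{"op": "apply_moves", "data": {"motion": [{"xyz": [0, -1, -57], "twist": 0, "jaw": 0.3}]}}

```text
time: 19.25
ee_pos: [0.3859, 0.0368, 0.5299]
tcp_rot: [-179.7, -0.1, 95.5]
wrist_force: [0.8, -0.6, -1.7]
opening: 0.0613
grasp_force: 44.3
```

Request:
{"op": "apply_moves", "data": {"motion": [{"xyz": [0, 0, 12], "twist": 0, "jaw": 0.3}]}}

```text
time: 19.38
ee_pos: [0.3855, 0.0367, 0.5191]
tcp_rot: [-179.9, -0.1, 95.5]
wrist_force: [0.4, 1.2, -2.0]
opening: 0.0619
grasp_force: 44.3
```

Request:
{"op": "apply_moves", "data": {"motion": [{"xyz": [0, 0, 12], "twist": 0, "jaw": 0.3}]}}

```text
time: 19.5
ee_pos: [0.3859, 0.0368, 0.5052]
tcp_rot: [-179.7, -0.1, 95.5]
wrist_force: [0.1, 0.1, -2.1]
opening: 0.0622
grasp_force: 44.3
```

```bash
python3 -c "
from h import *
rkc()"
```

```text
t 19.5 p [0.3859 0.0368 0.5052] rpy [-1.7969e+02 -1.3000e-01  9.5520e+01] lean 0.33 az 162.7 yaz 5.5 q [  5.36  -0.79  35.69 126.79   0.13  89.84] F [ 0.1  0.1 -2.1]
rack mm [-287.3  288.2  350.6] open 62.2 gf 44.33352291584015
```

```bash
python3 -c "
from h import *
o,R=st();chunk(o['ee_pos'],R,[[.534,.2296,.20],[.534,.2296,.135]],.06)"
```

```text
t 19.5 p [0.3859 0.0368 0.5052] rpy [-1.7969e+02 -1.3000e-01  9.5520e+01] lean 0.33 az 162.7 yaz 5.5 q [  5.36  -0.79  35.69 126.79   0.13  89.84] F [ 0.1  0.1 -2.1]
[[25, 24, 44], [51, 48, 87], [76, 72, 131], [101, 96, 174], [126, 120, 218]]
[[25, 24, 44], [51, 48, 87], [50, 48, 120], [50, 48, 152]]
```

Request:
{"op": "apply_moves", "data": {"motion": [{"xyz": [25, 24, 44], "twist": 0, "jaw": 0.3}, {"xyz": [51, 48, 87], "twist": 0, "jaw": 0.3}, {"xyz": [76, 72, 131], "twist": 0, "jaw": 0.3}, {"xyz": [101, 96, 174], "twist": 0, "jaw": 0.3}, {"xyz": [126, 120, 218], "twist": 0, "jaw": 0.3}]}}

```text
time: 20.12
ee_pos: [0.4921, 0.1751, 0.2853]
tcp_rot: [-179.6, -0.1, 95.5]
wrist_force: [-0.2, -0.3, -1.0]
opening: 0.0616
grasp_force: 44.3
```

Request:
{"op": "apply_moves", "data": {"motion": [{"xyz": [25, 24, 44], "twist": 0, "jaw": 0.3}, {"xyz": [51, 48, 87], "twist": 0, "jaw": 0.3}, {"xyz": [50, 48, 120], "twist": 0, "jaw": 0.3}, {"xyz": [50, 48, 146], "twist": 0, "jaw": 0.3}, {"xyz": [50, 48, 146], "twist": 0, "jaw": 0.3}]}}

```text
time: 20.75
ee_pos: [0.5325, 0.2285, 0.1382]
tcp_rot: [-179.4, -0.1, 95.5]
wrist_force: [0.6, 0.2, -1.6]
opening: 0.0618
grasp_force: 44.4
```

```bash
python3 -c "
from h import *
o,R=st()
a,d=snap('scene','s3');b,_=snap('top','t3')
c=np.vstack([cv2.resize(a[190:270,330:430,::-1],(480,300)),cv2.resize(b[165:245,200:300,::-1],(480,300))]);cv2.imwrite('pics/c3.png',c)"
```

```text
t 20.75 p [0.5325 0.2285 0.1382] rpy [-1.7938e+02 -7.0000e-02  9.5530e+01] lean 0.62 az 179.0 yaz 5.5 q [ 23.1    8.77   2.06  83.86   0.25 107.58] F [ 0.6  0.2 -1.6]
```

View pics/c3.png

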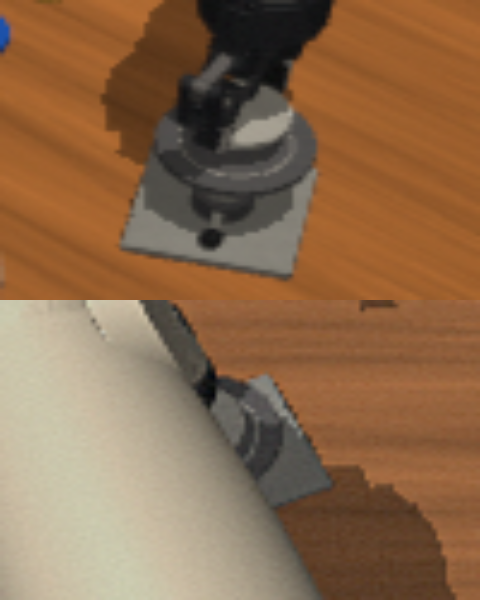

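Request:
{"op": "apply_moves", "data": {"motion": [{"xyz": [1, 1.4, 10], "twist": 0, "jaw": 0.3}, {"xyz": [1, 1.4, 18], "twist": 0, "jaw": 0.3}, {"xyz": [1, 1.4, 21], "twist": 0, "jaw": 0.3}]}}

```text
time: 21.22
ee_pos: [0.5342, 0.2298, 0.1184]
tcp_rot: [-179.5, -0.1, 95.5]
wrist_force: [-0.3, 0.6, -2.2]
opening: 0.0617
grasp_force: 44.4
```

Request:
{"op": "apply_moves", "data": {"motion": [{"xyz": [0, 0, 1], "twist": 0, "jaw": 0.3}, {"xyz": [0, 0, 2], "twist": 0, "jaw": 0.3}]}}

```text
time: 21.48
ee_pos: [0.5344, 0.2299, 0.1172]
tcp_rot: [-179.6, -0.1, 95.5]
wrist_force: [0.1, -0.4, -1.9]
opening: 0.0619
grasp_force: 44.4
```

Request:
{"op": "apply_moves", "data": {"motion": [{"xyz": [0, 0, 1], "twist": 0, "jaw": 0.3}, {"xyz": [0, 0, 2], "twist": 0, "jaw": 0.3}]}}

```text
time: 21.72
ee_pos: [0.5344, 0.2299, 0.1151]
tcp_rot: [-179.6, -0.1, 95.5]
wrist_force: [0.4, -0.9, -0.8]
opening: 0.0619
grasp_force: 44.4
```

```bash
python3 -c "
from h import *
o,R=st()"
```

```text
t 21.73 p [0.5344 0.2299 0.1151] rpy [-1.7958e+02 -1.3000e-01  9.5520e+01] lean 0.44 az 167.8 yaz 5.5 q [ 23.16   9.09  -0.12  81.14   0.25 107.64] F [ 0.4 -0.9 -0.8]
```

Request:
{"op": "apply_moves", "data": {"motion": [{"xyz": [0, 0, 0.7], "twist": 0, "jaw": 0.3}, {"xyz": [0, 0, 1.3], "twist": 0, "jaw": 0.3}]}}

```text
time: 21.98
ee_pos: [0.5343, 0.2299, 0.1136]
tcp_rot: [-179.6, -0.1, 95.5]
wrist_force: [-0.3, -0.6, -2.9]
opening: 0.0617
grasp_force: 44.4
```

Request:
{"op": "apply_moves", "data": {"motion": [{"xyz": [0, 0, 0.7], "twist": 0, "jaw": 0.3}, {"xyz": [0, 0, 1.3], "twist": 0, "jaw": 0.3}]}}

```text
time: 22.22
ee_pos: [0.5343, 0.2299, 0.1124]
tcp_rot: [-179.6, -0.1, 95.5]
wrist_force: [-0.7, -0.7, -1.2]
opening: 0.0616
grasp_force: 44.4
```

```bash
python3 -c "
from h import *
o,R=st();print(o['torque'])"
```

```text
t 22.23 p [0.5343 0.2299 0.1124] rpy [-1.7958e+02 -1.3000e-01  9.5520e+01] lean 0.44 az 168.5 yaz 5.5 q [ 23.16   9.13  -0.38  80.85   0.25 107.64] F [-0.7 -0.7 -1.2]
[-0.04576241  0.01893828  0.04631963]
```

Request:
{"op": "apply_moves", "data": {"motion": [{"xyz": [0, 0, 0.7], "twist": 0, "jaw": 0.3}, {"xyz": [0, 0, 1.3], "twist": 0, "jaw": 0.3}]}}

```text
time: 22.48
ee_pos: [0.5343, 0.2299, 0.1111]
tcp_rot: [-179.6, -0.1, 95.5]
wrist_force: [-0.4, -0.3, -1.6]
opening: 0.0617
grasp_force: 44.5
```

Request:
{"op": "apply_moves", "data": {"motion": [{"xyz": [0, 0, 0.7], "twist": 0, "jaw": 0.3}, {"xyz": [0, 0, 1.3], "twist": 0, "jaw": 0.3}]}}

```text
time: 22.72
ee_pos: [0.5343, 0.2299, 0.11]
tcp_rot: [-179.6, -0.1, 95.5]
wrist_force: [-1.1, -0.6, 1.3]
opening: 0.0618
grasp_force: 44.8
```

```bash
python3 -c "
from h import *
o,R=st();print(o['torque'])"
```

```text
t 22.73 p [0.5343 0.2299 0.11  ] rpy [-1.7959e+02 -1.3000e-01  9.5520e+01] lean 0.43 az 167.4 yaz 5.5 q [ 23.16   9.15  -0.62  80.58   0.25 107.64] F [-1.1 -0.6  1.3]
[-0.0937047   0.08479418 -0.05062913]
```

Request:
{"op": "apply_moves", "data": {"motion": [{"xyz": [0, 0, 0], "twist": 0, "jaw": 0.46}, {"xyz": [0, 0, 0], "twist": 0, "jaw": 0.5}, {"xyz": [0, 0, 0], "twist": 0, "jaw": 0.6}, {"xyz": [0, 0, 0], "twist": 0, "jaw": 0.75}], "grip_force": 20}}

```text
time: 23.22
ee_pos: [0.5343, 0.2299, 0.1097]
tcp_rot: [-179.6, -0.1, 95.5]
wrist_force: [0.7, 1.0, 0.5]
opening: 0.0746
grasp_force: 0.0
```

Request:
{"op": "apply_moves", "data": {"motion": [{"xyz": [0, 0, -10], "twist": 0, "jaw": 0.85}, {"xyz": [0, 0, -40], "twist": 0, "jaw": 0.85}, {"xyz": [-40, -25, -80], "twist": 0, "jaw": 0.85}, {"xyz": [-80, -60, -120], "twist": 0, "jaw": 0.85}, {"xyz": [-120, -95, -150], "twist": 0, "jaw": 0.85}]}}

```text
time: 23.85
ee_pos: [0.4528, 0.1019, 0.2612]
tcp_rot: [-179.7, -0.1, 95.6]
wrist_force: [0.8, -1.0, -0.2]
opening: 0.079
grasp_force: 0.0
```

Run:
```python
from h import *
st()
a,d=snap('scene','s4');b,_=snap('top','t4')
c=np.vstack([cv2.resize(a[190:270,330:430,::-1],(480,300)),cv2.resize(b[165:245,200:300,::-1],(480,300))]);cv2.imwrite('pics/c4.png',c)
```

```text
t 23.85 p [0.4528 0.1019 0.2612] rpy [-1.7967e+02 -1.4000e-01  9.5550e+01] lean 0.35 az 162.8 yaz 5.6 q [12.58 -6.12  0.51 96.94  0.18 97.02] F [ 0.8 -1.  -0.2]
```

View pics/c4.png

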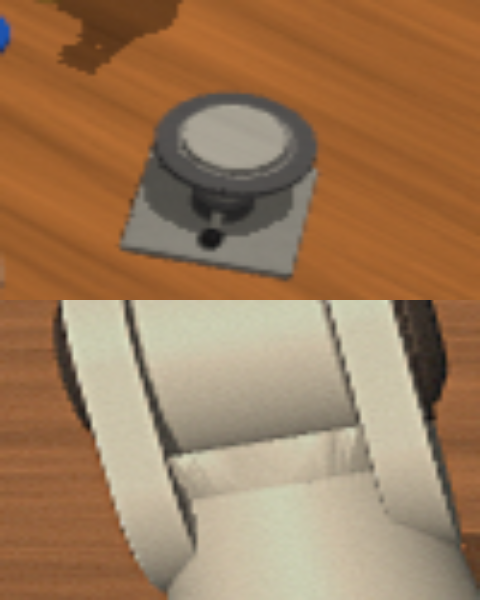

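The scene crop shows the sole flat on the plate, inside the ring line, at about (378,226) in the full picture. I'll measure its offset and plan the way back.

```bash
cat > off.py <<'E'
from m import *
def ell(m,box):
    u0,u1,v0,v1=box;k=np.zeros(m.shape,np.uint8);k[v0:v1,u0:u1]=m[v0:v1,u0:u1]
    c=max(cv2.findContours(k,0,2)[0],key=cv2.contourArea);c=cv2.convexHull(c);return cv2.fitEllipse(c)
E
python3 - <<'E'
from off import *
a=cv2.imread('pics/s4.png');g=cv2.cvtColor(a,cv2.COLOR_BGR2GRAY);hsv=cv2.cvtColor(a,cv2.COLOR_BGR2HSV)
print(g[226,355:400])
e=ell((g>140)&(hsv[...,1]<60),(360,397,210,238));print('sole',e,ray('scene',*e[0],.1055).round(4))
d=np.load('s4.npy');w=world('scene',d)
m=(w[...,2]>.085)&(w[...,2]<.12);e=ell(m,(350,405,205,240));print('all',e,ray('scene',*e[0],.098).round(4))
p=w[216:236,372:384,2];print('z sole top',np.median(p))
o,R=st();p=np.array(o['ee_pos'])
pts=[]
for a_,r,z in[(1,.37,.33),(-10,.30,.39),(-21,.26,.43),(-32,.25,.45)]+[(x,.25,.45) for x in range(-43,-174,-11)]+[(-174.7,.25,.47)]:
    pts.append([r*np.cos(np.radians(a_)),r*np.sin(np.radians(a_)),z])
chunk(p,R,pts,.075)
E
```

```text
[115 116 117 117 114 110 109  90  81  82  81  81 117 157 163 163 164 161
 161 163 164 163 164 163 163 164 163 159 159 157 156 157 158 160 143 123
  88  81  81  81  94 109 111 110 109]
sole ((378.51495361328125, 226.06407165527344), (16.357025146484375, 21.022544860839844), 100.1984634399414) [0.5352 0.2282 0.1055]
all ((378.35284423828125, 228.12486267089844), (27.26711082458496, 34.22347640991211), 98.60193634033203) [0.5364 0.2296 0.098 ]
z sole top 0.10516703120765736
t 23.95 p [0.4525 0.1004 0.2645] rpy [-1.7997e+02 -1.5000e-01  9.5380e+01] lean 0.15 az 106.9 yaz 5.4 q [12.42 -6.42  0.61 97.04  0.15 97.04] F [ 1.3  0.2 -0.1]
[[-43, -45, -33], [-86, -91, -66], [-111, -131, -96], [-137, -171, -126], [-155, -199, -146]]
[[-18, -28, -20], [-54, -62, -40], [-89, -95, -40], [-117, -134, -40], [-138, -177, -40]]
[[-12, -46, 0], [-14, -94, 0], [-8, -142, 0], [8, -187, 0], [32, -229, 0]]
[[31, -36, 0], [69, -66, 0], [112, -88, 0], [158, -101, 0], [204, -105, -19]]
```

Request:
{"op": "apply_moves", "data": {"motion": [{"xyz": [-43, -45, -33], "twist": 0, "jaw": 0.85}, {"xyz": [-86, -91, -66], "twist": 0, "jaw": 0.85}, {"xyz": [-111, -131, -96], "twist": 0, "jaw": 0.85}, {"xyz": [-137, -171, -126], "twist": 0, "jaw": 0.85}, {"xyz": [-155, -199, -146], "twist": 0, "jaw": 0.85}]}}

```text
time: 24.58
ee_pos: [0.2701, -0.0714, 0.4081]
tcp_rot: [-179.7, -0.1, 95.5]
wrist_force: [0.1, -0.6, 0.1]
opening: 0.0789
grasp_force: 0.0
```

Request:
{"op": "apply_moves", "data": {"motion": [{"xyz": [-18, -28, -20], "twist": 0, "jaw": 0.85}, {"xyz": [-54, -62, -40], "twist": 0, "jaw": 0.85}, {"xyz": [-89, -95, -40], "twist": 0, "jaw": 0.85}, {"xyz": [-117, -134, -40], "twist": 0, "jaw": 0.85}, {"xyz": [-138, -177, -40], "twist": 0, "jaw": 0.85}]}}

```text
time: 25.2
ee_pos: [0.108, -0.2262, 0.4472]
tcp_rot: [-179.6, -0.1, 95.5]
wrist_force: [0.4, -0.3, 0.2]
opening: 0.079
grasp_force: 0.0
```

Request:
{"op": "apply_moves", "data": {"motion": [{"xyz": [-12, -46, 0], "twist": 0, "jaw": 0.85}, {"xyz": [-14, -94, 0], "twist": 0, "jaw": 0.85}, {"xyz": [-8, -142, 0], "twist": 0, "jaw": 0.85}, {"xyz": [8, -187, 0], "twist": 0, "jaw": 0.85}, {"xyz": [32, -229, 0], "twist": 0, "jaw": 0.85}]}}

```text
time: 25.82
ee_pos: [-0.123, -0.2153, 0.4489]
tcp_rot: [-179.6, -0.1, 95.5]
wrist_force: [-0.5, -0.8, -0.7]
opening: 0.079
grasp_force: 0.0
```

Request:
{"op": "apply_moves", "data": {"motion": [{"xyz": [31, -36, 0], "twist": 0, "jaw": 0.85}, {"xyz": [69, -66, 0], "twist": 0, "jaw": 0.85}, {"xyz": [112, -88, 0], "twist": 0, "jaw": 0.85}, {"xyz": [158, -101, 0], "twist": 0, "jaw": 0.85}, {"xyz": [204, -105, -19], "twist": 0, "jaw": 0.85}]}}

```text
time: 26.45
ee_pos: [-0.2459, -0.0215, 0.4687]
tcp_rot: [-179.6, -0.1, 95.5]
wrist_force: [-0.8, -0.7, 0.7]
opening: 0.0788
grasp_force: 0.0
```

Run:
```python
from h import *
st()
```

```text
t 26.45 p [-0.2459 -0.0215  0.4687] rpy [-1.7964e+02 -1.2000e-01  9.5530e+01] lean 0.38 az 166.7 yaz 5.5 q [-1.7487e+02 -2.1900e+01  1.3690e+01  1.2522e+02 -1.2000e-01 -9.0400e+01] F [-0.8 -0.7  0.7]
```

Request:
{"op": "apply_moves", "data": {"motion": [{"xyz": [0, 0, -18], "twist": 0, "jaw": 0.85}, {"xyz": [0, 0, -32], "twist": 0, "jaw": 0.85}, {"xyz": [0, 0, -40], "twist": 0, "jaw": 0.85}, {"xyz": [0, 0, -48], "twist": 0, "jaw": 0.85}]}}

```text
time: 26.95
ee_pos: [-0.2456, -0.0232, 0.5164]
tcp_rot: [-179.5, -0.1, 95.6]
wrist_force: [-0.1, -0.2, 0.3]
opening: 0.0785
grasp_force: 0.0
```

Request:
{"op": "apply_moves", "data": {"motion": [{"xyz": [0, 0, -20], "twist": 0, "jaw": 0.85}]}}

```text
time: 27.08
ee_pos: [-0.2498, -0.0237, 0.5225]
tcp_rot: [-178.7, -0.1, 95.6]
wrist_force: [-0.8, -0.1, 0.2]
opening: 0.079
grasp_force: 0.0
```

Request:
{"op": "apply_moves", "data": {"motion": [{"xyz": [0, 0, -60], "twist": 0, "jaw": 0.85}]}}

```text
time: 27.2
ee_pos: [-0.2601, -0.0246, 0.5406]
tcp_rot: [-176.3, -0.1, 95.6]
wrist_force: [-0.3, 0.4, 0.2]
opening: 0.0789
grasp_force: 0.0
```

Request:
{"op": "apply_moves", "data": {"motion": [{"xyz": [0, 0, -60], "twist": 0, "jaw": 0.85}]}}

```text
time: 27.32
ee_pos: [-0.2673, -0.0253, 0.5591]
tcp_rot: [-173.7, -0.1, 95.6]
wrist_force: [-0.5, 0.3, 0.0]
opening: 0.0789
grasp_force: 0.0
```

Request:
{"op": "apply_moves", "data": {"motion": [{"xyz": [0, 0, -60], "twist": 0, "jaw": 0.85}]}}

```text
time: 27.45
ee_pos: [-0.2714, -0.0257, 0.5767]
tcp_rot: [-171.2, -0.1, 95.6]
wrist_force: [0.1, -0.2, -0.2]
opening: 0.0789
grasp_force: 0.0
```

Request:
{"op": "apply_moves", "data": {"motion": [{"xyz": [0, 0, -60], "twist": 0, "jaw": 0.85}]}}

```text
time: 27.58
ee_pos: [-0.2726, -0.0257, 0.5939]
tcp_rot: [-168.7, -0.1, 95.6]
wrist_force: [0.5, 0.9, -0.2]
opening: 0.0789
grasp_force: 0.0
```

Request:
{"op": "apply_moves", "data": {"motion": [{"xyz": [0, 0, -60], "twist": 0, "jaw": 0.85}]}}

```text
time: 27.7
ee_pos: [-0.2712, -0.0256, 0.6106]
tcp_rot: [-166.1, -0.1, 95.6]
wrist_force: [0.5, 0.5, 0.3]
opening: 0.0792
grasp_force: 0.0
```

Request:
{"op": "apply_moves", "data": {"motion": [{"xyz": [0, 0, -60], "twist": 0, "jaw": 0.85}]}}

```text
time: 27.82
ee_pos: [-0.2673, -0.0252, 0.6269]
tcp_rot: [-163.5, -0.1, 95.6]
wrist_force: [0.4, 0.8, -0.1]
opening: 0.0788
grasp_force: 0.0
```

Request:
{"op": "apply_moves", "data": {"motion": [{"xyz": [0, 0, -60], "twist": 0, "jaw": 0.85}]}}

```text
time: 27.95
ee_pos: [-0.261, -0.0245, 0.6427]
tcp_rot: [-160.9, -0.1, 95.6]
wrist_force: [-0.6, -0.3, 0.2]
opening: 0.0791
grasp_force: 0.0
```

Run:
```python
from h import *
st()
```

```text
t 27.95 p [-0.261  -0.0245  0.6427] rpy [-1.6092e+02 -1.4000e-01  9.5560e+01] lean 19.08 az -174.8 yaz 5.6 q [-1.7454e+02 -1.4410e+01  4.5130e+01  1.3046e+02 -1.0000e-01 -9.0140e+01] F [-0.6 -0.3  0.2]
```

Request:
{"op": "apply_moves", "data": {"motion": [{"xyz": [0, 0, -60], "twist": 0, "jaw": 0.85}]}}

```text
time: 28.08
ee_pos: [-0.2525, -0.0236, 0.658]
tcp_rot: [-158.3, -0.1, 95.5]
wrist_force: [0.2, 0.1, 0.7]
opening: 0.0791
grasp_force: 0.0
```

Request:
{"op": "apply_moves", "data": {"motion": [{"xyz": [0, 0, -60], "twist": 0, "jaw": 0.85}]}}

```text
time: 28.2
ee_pos: [-0.242, -0.0225, 0.6726]
tcp_rot: [-155.7, -0.1, 95.5]
wrist_force: [-0.0, 0.1, 0.3]
opening: 0.079
grasp_force: 0.0
```

Request:
{"op": "apply_moves", "data": {"motion": [{"xyz": [0, 0, -60], "twist": 0, "jaw": 0.85}]}}

```text
time: 28.32
ee_pos: [-0.2299, -0.0212, 0.6865]
tcp_rot: [-153.2, -0.2, 95.5]
wrist_force: [-0.4, 0.2, 0.0]
opening: 0.0794
grasp_force: 0.0
```

Request:
{"op": "apply_moves", "data": {"motion": [{"xyz": [0, 0, -60], "twist": 0, "jaw": 0.85}]}}

```text
time: 28.45
ee_pos: [-0.2161, -0.0199, 0.6995]
tcp_rot: [-150.6, -0.2, 95.5]
wrist_force: [-0.2, -0.2, -0.2]
opening: 0.0789
grasp_force: 0.0
```

Request:
{"op": "apply_moves", "data": {"motion": [{"xyz": [0, 0, -18], "twist": 0, "jaw": 0.85}]}}

```text
time: 28.58
ee_pos: [-0.2105, -0.0194, 0.7035]
tcp_rot: [-149.8, -0.2, 95.5]
wrist_force: [0.2, 0.4, -0.0]
opening: 0.079
grasp_force: 0.0
```

```bash
cat >> h.py <<'E'
ARC=[(-145,.32,.47),(-135,.32,.42),(-124,.32,.40),(-114,.32,.38),(-104,.33,.37),(-94,.33,.36),(-84,.34,.34),(-74,.35,.33),(-65,.37,.31),(-55,.39,.29)]
def travel(y):
    o,R=st();pts=[[-.25,-.10,.56]]+[[r*np.cos(np.radians(a)),r*np.sin(np.radians(a)),z] for a,r,z in ARC]
    pts+=[rk(-.06,y,.15),rk(0,y,.06)];chunk(o['ee_pos'],R,pts,.07)
E
python3 - <<'E'
from h import *
travel(0.001)
E
```

```text
t 28.57 p [-0.2105 -0.0194  0.7035] rpy [-149.81   -0.16   95.51] lean 30.19 az -174.8 yaz 5.6 q [-1.7470e+02 -1.8530e+01  5.2150e+01  1.3048e+02 -4.0000e-02 -9.0260e+01] F [ 0.2  0.4 -0. ]
[[-26, 10, 49], [-51, 21, 98], [-77, 31, 147], [-118, 45, 191], [-159, 59, 235]]
[[-23, 26, 14], [-46, 52, 27], [-90, 100, 23], [-121, 150, 17], [-154, 196, 1]]
[[-14, 53, -19], [-29, 113, -31], [-33, 170, -53], [-38, 232, -66], [-33, 267, -74]]
[[5, 35, -9], [15, 93, -26], [25, 151, -43], [36, 209, -60], [46, 267, -77]]
[[10, 58, -17], [10, 88, 28], [10, 118, 73]]
```

Request:
{"op": "apply_moves", "data": {"motion": [{"xyz": [-26, 10, 49], "twist": 0, "jaw": 0.72}, {"xyz": [-51, 21, 98], "twist": 0, "jaw": 0.72}, {"xyz": [-77, 31, 147], "twist": 0, "jaw": 0.72}, {"xyz": [-118, 45, 191], "twist": 0, "jaw": 0.72}, {"xyz": [-159, 59, 235], "twist": 0, "jaw": 0.72}]}}

```text
time: 29.2
ee_pos: [-0.262, -0.1793, 0.4725]
tcp_rot: [-150.1, -0.2, 95.6]
wrist_force: [-1.5, -0.2, 1.2]
opening: 0.0735
grasp_force: 0.0
```

Request:
{"op": "apply_moves", "data": {"motion": [{"xyz": [-23, 26, 14], "twist": 0, "jaw": 0.72}, {"xyz": [-46, 52, 27], "twist": 0, "jaw": 0.72}, {"xyz": [-90, 100, 23], "twist": 0, "jaw": 0.72}, {"xyz": [-121, 150, 17], "twist": 0, "jaw": 0.72}, {"xyz": [-154, 196, 1], "twist": 0, "jaw": 0.72}]}}

```text
time: 29.82
ee_pos: [-0.0862, -0.3101, 0.3765]
tcp_rot: [-150.0, -0.2, 95.5]
wrist_force: [-1.4, -1.6, -0.0]
opening: 0.0735
grasp_force: 0.0
```

Request:
{"op": "apply_moves", "data": {"motion": [{"xyz": [-14, 53, -19], "twist": 0, "jaw": 0.72}, {"xyz": [-29, 113, -31], "twist": 0, "jaw": 0.72}, {"xyz": [-33, 170, -53], "twist": 0, "jaw": 0.72}, {"xyz": [-38, 232, -66], "twist": 0, "jaw": 0.72}, {"xyz": [-33, 267, -74], "twist": 0, "jaw": 0.72}]}}

```text
time: 30.45
ee_pos: [0.1848, -0.3164, 0.3061]
tcp_rot: [-149.9, -0.3, 95.6]
wrist_force: [-1.6, -0.4, 0.2]
opening: 0.0735
grasp_force: 0.0
```

Request:
{"op": "apply_moves", "data": {"motion": [{"xyz": [5, 35, -9], "twist": 0, "jaw": 0.72}, {"xyz": [15, 93, -26], "twist": 0, "jaw": 0.72}, {"xyz": [25, 151, -43], "twist": 0, "jaw": 0.72}, {"xyz": [36, 209, -60], "twist": 0, "jaw": 0.72}, {"xyz": [46, 267, -77], "twist": 0, "jaw": 0.72}]}}

```text
time: 31.08
ee_pos: [0.4482, -0.244, 0.2406]
tcp_rot: [-150.0, -0.2, 95.5]
wrist_force: [-0.1, -0.1, 0.9]
opening: 0.0734
grasp_force: 0.0
```

Run:
```python
from h import *
rkc();o=sensors.get_obs();R=rot(o);chunk(o['ee_pos'],R,[rk(-.05,.001,.12),rk(0,.001,.05)],.06)
```

```text
t 31.07 p [ 0.4482 -0.244   0.2406] rpy [-150.     -0.19   95.52] lean 30.0 az -174.8 yaz 5.6 q [-21.73  24.7   27.28 119.81 -13.09  65.88] F [-0.1 -0.1  0.9]
rack mm [-125.5    2.5  138.4] open 73.4 gf 0.0
[[-1, 38, 9], [-2, 76, 18], [-2, 101, 53], [-2, 126, 88]]
```

Request:
{"op": "apply_moves", "data": {"motion": [{"xyz": [-1, 38, 9], "twist": 0, "jaw": 0.72}, {"xyz": [-2, 76, 18], "twist": 0, "jaw": 0.72}, {"xyz": [-2, 101, 53], "twist": 0, "jaw": 0.72}, {"xyz": [-2, 125, 88], "twist": 0, "jaw": 0.72}, {"xyz": [-2, 125, 88], "twist": 0, "jaw": 0.72}]}}

```text
time: 31.7
ee_pos: [0.5093, -0.2396, 0.0998]
tcp_rot: [-149.7, -0.3, 95.5]
wrist_force: [0.1, 0.8, 0.1]
opening: 0.0733
grasp_force: 0.0
```

Run:
```python
from h import *
rkc()
```

```text
t 31.7 p [ 0.5093 -0.2396  0.0998] rpy [-149.69   -0.34   95.52] lean 30.31 az -175.1 yaz 5.7 q [-19.49  33.76  24.18 108.44 -12.04  67.91] F [0.1 0.8 0.1]
rack mm [-2.1  0.8 47. ] open 73.3 gf 0.0
```

Request:
{"op": "apply_moves", "data": {"motion": [{"xyz": [0.3, 1.5, 14], "twist": 0, "jaw": 0.72}, {"xyz": [0.3, 1.5, 25], "twist": 0, "jaw": 0.72}, {"xyz": [0.3, 1.5, 30], "twist": 0, "jaw": 0.72}, {"xyz": [0.3, 1.5, 33], "twist": 0, "jaw": 0.72}]}}

```text
time: 32.2
ee_pos: [0.4956, -0.2415, 0.0746]
tcp_rot: [-150.1, -0.1, 95.5]
wrist_force: [1.1, -0.0, 0.6]
opening: 0.0737
grasp_force: 0.0
```

Run:
```python
from h import *
rkc()
```

```text
t 32.2 p [ 0.4956 -0.2415  0.0746] rpy [-1.501e+02 -1.500e-01  9.550e+01] lean 29.9 az -174.8 yaz 5.6 q [-20.04  31.92  18.91 104.46 -12.29  67.44] F [ 1.1 -0.   0.6]
rack mm [-1.5  0.3 18.3] open 73.7 gf 0.0
```

Request:
{"op": "apply_moves", "data": {"motion": [{"xyz": [0.5, 0.5, 2.5], "twist": 0, "jaw": 0.72}, {"xyz": [0.5, 0.5, 4.3], "twist": 0, "jaw": 0.6}, {"xyz": [0.5, 0.5, 4.3], "twist": 0, "jaw": 0.45}], "grip_force": 40}}

```text
time: 32.58
ee_pos: [0.4939, -0.241, 0.0701]
tcp_rot: [-150.1, -0.2, 95.5]
wrist_force: [1.1, 0.8, -0.1]
opening: 0.0617
grasp_force: 0.0
```

Request:
{"op": "apply_moves", "data": {"motion": [{"xyz": [0, 0, 0], "twist": 0, "jaw": 0.35}, {"xyz": [0, 0, 0], "twist": 0, "jaw": 0.25}, {"xyz": [0, 0, 0], "twist": 0, "jaw": 0.2}]}}

```text
time: 32.95
ee_pos: [0.4943, -0.241, 0.0705]
tcp_rot: [-150.1, -0.1, 95.5]
wrist_force: [4.4, 2.2, 5.1]
opening: 0.0564
grasp_force: 43.0
```

Run:
```python
from h import *
rkc()
```

```text
t 32.95 p [ 0.4943 -0.241   0.0705] rpy [-1.5013e+02 -1.4000e-01  9.5510e+01] lean 29.87 az -174.7 yaz 5.6 q [-20.04  31.78  18.27 103.92 -12.3   67.42] F [4.4 2.2 5.1]
rack mm [-0.5  0.9 14.2] open 56.4 gf 42.97814190387726
```

Gripped at 56.4 mm, about 2 mm under the nominal diameter as it was for the sole. I'll lift and carry it.

Request:
{"op": "apply_moves", "data": {"motion": [{"xyz": [0, 0, -5], "twist": 0, "jaw": 0.2}, {"xyz": [0, 0, -14], "twist": 0, "jaw": 0.2}, {"xyz": [0, 0, -30], "twist": 0, "jaw": 0.2}, {"xyz": [0, 0, -50], "twist": 0, "jaw": 0.2}]}}

```text
time: 33.45
ee_pos: [0.5189, -0.2387, 0.1139]
tcp_rot: [-150.0, -0.2, 95.5]
wrist_force: [-0.2, 0.6, -1.7]
opening: 0.056
grasp_force: 42.7
```

Run:
```python
from h import *
rkc();o=sensors.get_obs();R=rot(o);chunk(o['ee_pos'],R,[[.508,-.18,.19],[.45,.044,.295]],.06)
```

```text
t 33.45 p [ 0.5189 -0.2387  0.1139] rpy [-150.01   -0.18   95.5 ] lean 29.99 az -174.8 yaz 5.6 q [-19.16  34.61  27.09 110.22 -11.89  68.24] F [-0.2  0.6 -1.7]
rack mm [-0.8  0.8 64. ] open 56.0 gf 42.73628532886505
[[30, -21, -32], [60, -42, -63], [105, -59, -78], [151, -76, -92], [197, -93, -107]]
[[46, -17, -14], [92, -33, -29]]
```

Request:
{"op": "apply_moves", "data": {"motion": [{"xyz": [30, -21, -32], "twist": 0, "jaw": 0.2}, {"xyz": [60, -42, -63], "twist": 0, "jaw": 0.2}, {"xyz": [105, -59, -78], "twist": 0, "jaw": 0.2}, {"xyz": [151, -76, -92], "twist": 0, "jaw": 0.2}, {"xyz": [197, -93, -107], "twist": 0, "jaw": 0.2}]}}

```text
time: 34.08
ee_pos: [0.4723, -0.0443, 0.2541]
tcp_rot: [-150.1, -0.2, 95.5]
wrist_force: [1.2, 0.2, -0.9]
opening: 0.056
grasp_force: 43.2
```

Request:
{"op": "apply_moves", "data": {"motion": [{"xyz": [46, -17, -14], "twist": 0, "jaw": 0.2}, {"xyz": [92, -33, -29], "twist": 0, "jaw": 0.2}, {"xyz": [92, -38, -37], "twist": 0, "jaw": 0.2}, {"xyz": [92, -43, -46], "twist": 0, "jaw": 0.2}]}}

```text
time: 34.58
ee_pos: [0.4499, 0.0442, 0.3152]
tcp_rot: [-150.1, -0.1, 95.5]
wrist_force: [-0.2, -0.0, -1.7]
opening: 0.0562
grasp_force: 43.2
```

Request:
{"op": "apply_moves", "data": {"motion": [{"xyz": [0, -4, -7], "twist": 0, "jaw": 0.2}, {"xyz": [0, -8, -14], "twist": 0, "jaw": 0.2}, {"xyz": [0, -14, -24], "twist": 0, "jaw": 0.2}]}}

```text
time: 34.95
ee_pos: [0.4452, 0.0434, 0.3303]
tcp_rot: [-150.8, -0.2, 95.5]
wrist_force: [-0.0, -0.6, -1.7]
opening: 0.0565
grasp_force: 43.2
```

Request:
{"op": "apply_moves", "data": {"motion": [{"xyz": [0, -25, -43], "twist": 0, "jaw": 0.2}]}}

```text
time: 35.08
ee_pos: [0.4341, 0.0424, 0.3462]
tcp_rot: [-152.6, -0.2, 95.5]
wrist_force: [0.5, -0.8, -1.4]
opening: 0.0564
grasp_force: 43.2
```

Request:
{"op": "apply_moves", "data": {"motion": [{"xyz": [0, -29, -50], "twist": 0, "jaw": 0.2}]}}

```text
time: 35.2
ee_pos: [0.4205, 0.0411, 0.3661]
tcp_rot: [-155.1, -0.2, 95.5]
wrist_force: [0.1, -0.4, -0.5]
opening: 0.0562
grasp_force: 43.2
```

Request:
{"op": "apply_moves", "data": {"motion": [{"xyz": [0, -28, -52], "twist": 0, "jaw": 0.2}]}}

```text
time: 35.33
ee_pos: [0.4083, 0.0398, 0.3847]
tcp_rot: [-157.5, -0.2, 95.5]
wrist_force: [-0.4, 0.1, -1.6]
opening: 0.0564
grasp_force: 43.2
```

Request:
{"op": "apply_moves", "data": {"motion": [{"xyz": [0, -22, -54], "twist": 0, "jaw": 0.2}]}}

```text
time: 35.45
ee_pos: [0.4015, 0.0391, 0.4016]
tcp_rot: [-160.0, -0.2, 95.5]
wrist_force: [0.2, 0.0, -1.8]
opening: 0.0565
grasp_force: 43.2
```

Request:
{"op": "apply_moves", "data": {"motion": [{"xyz": [0, -20, -55], "twist": 0, "jaw": 0.2}]}}

```text
time: 35.58
ee_pos: [0.3961, 0.0386, 0.4178]
tcp_rot: [-162.4, -0.2, 95.5]
wrist_force: [0.1, -0.4, -1.2]
opening: 0.0562
grasp_force: 43.2
```

Request:
{"op": "apply_moves", "data": {"motion": [{"xyz": [0, -17, -56], "twist": 0, "jaw": 0.2}]}}

```text
time: 35.7
ee_pos: [0.3922, 0.0382, 0.4339]
tcp_rot: [-164.9, -0.2, 95.5]
wrist_force: [0.6, 0.2, -1.0]
opening: 0.0565
grasp_force: 43.2
```

Request:
{"op": "apply_moves", "data": {"motion": [{"xyz": [0, -15, -57], "twist": 0, "jaw": 0.2}]}}

```text
time: 35.83
ee_pos: [0.3889, 0.0379, 0.45]
tcp_rot: [-167.4, -0.2, 95.5]
wrist_force: [-0.4, 0.8, -1.2]
opening: 0.0565
grasp_force: 43.2
```

Request:
{"op": "apply_moves", "data": {"motion": [{"xyz": [0, -12, -58], "twist": 0, "jaw": 0.2}]}}

```text
time: 35.95
ee_pos: [0.3869, 0.0376, 0.4662]
tcp_rot: [-169.9, -0.1, 95.5]
wrist_force: [1.5, 1.1, -1.5]
opening: 0.0562
grasp_force: 43.2
```

Request:
{"op": "apply_moves", "data": {"motion": [{"xyz": [0, -9, -58], "twist": 0, "jaw": 0.2}]}}

```text
time: 36.08
ee_pos: [0.3858, 0.0375, 0.4822]
tcp_rot: [-172.4, -0.1, 95.5]
wrist_force: [-0.1, -0.5, -1.0]
opening: 0.0562
grasp_force: 43.2
```

Run:
```python
from h import *
st()
```

```text
t 36.08 p [0.3858 0.0375 0.4822] rpy [-1.7237e+02 -1.5000e-01  9.5520e+01] lean 7.64 az -175.6 yaz 5.5 q [  5.46   3.55  36.38 130.46   0.14  89.92] F [-0.1 -0.5 -1. ]
```

Request:
{"op": "apply_moves", "data": {"motion": [{"xyz": [0, -6, -58], "twist": 0, "jaw": 0.2}]}}

```text
time: 36.2
ee_pos: [0.3857, 0.0374, 0.4983]
tcp_rot: [-174.9, -0.1, 95.5]
wrist_force: [0.2, -0.8, -1.1]
opening: 0.0561
grasp_force: 43.2
```

Request:
{"op": "apply_moves", "data": {"motion": [{"xyz": [0, -4, -59], "twist": 0, "jaw": 0.2}]}}

```text
time: 36.33
ee_pos: [0.3854, 0.0373, 0.5146]
tcp_rot: [-177.4, -0.1, 95.5]
wrist_force: [0.0, 0.0, -1.6]
opening: 0.0564
grasp_force: 43.2
```

Request:
{"op": "apply_moves", "data": {"motion": [{"xyz": [0, -1, -61], "twist": 0, "jaw": 0.2}]}}

```text
time: 36.45
ee_pos: [0.3857, 0.0373, 0.5316]
tcp_rot: [-180.0, -0.1, 95.5]
wrist_force: [-0.3, 0.7, -1.9]
opening: 0.056
grasp_force: 43.2
```

Request:
{"op": "apply_moves", "data": {"motion": [{"xyz": [0, 0, 20], "twist": 0, "jaw": 0.2}]}}

```text
time: 36.58
ee_pos: [0.3854, 0.0373, 0.5132]
tcp_rot: [179.8, -0.1, 95.5]
wrist_force: [0.8, 0.7, -1.4]
opening: 0.0563
grasp_force: 43.3
```

Run:
```python
from h import *
o,R=st();chunk(o['ee_pos'],R,[[.5343,.2299,.20],[.5343,.2299,.145]],.061)
```

```text
t 36.58 p [0.3854 0.0373 0.5132] rpy [ 1.7977e+02 -1.3000e-01  9.5510e+01] lean 0.27 az 35.3 yaz 5.5 q [  5.44  -0.44  37.19 127.4    0.13  89.93] F [ 0.8  0.7 -1.4]
[[25, 24, 45], [50, 47, 90], [76, 71, 135], [101, 95, 180], [126, 118, 224]]
[[25, 24, 45], [50, 47, 90], [50, 47, 145]]
```

Request:
{"op": "apply_moves", "data": {"motion": [{"xyz": [25, 24, 45], "twist": 0, "jaw": 0.2}, {"xyz": [50, 47, 90], "twist": 0, "jaw": 0.2}, {"xyz": [76, 71, 135], "twist": 0, "jaw": 0.2}, {"xyz": [101, 95, 180], "twist": 0, "jaw": 0.2}, {"xyz": [126, 118, 224], "twist": 0, "jaw": 0.2}]}}

```text
time: 37.2
ee_pos: [0.4909, 0.1756, 0.2854]
tcp_rot: [-179.9, -0.1, 95.5]
wrist_force: [0.5, -1.0, -0.2]
opening: 0.0558
grasp_force: 43.3
```

Request:
{"op": "apply_moves", "data": {"motion": [{"xyz": [25, 24, 45], "twist": 0, "jaw": 0.2}, {"xyz": [50, 47, 90], "twist": 0, "jaw": 0.2}, {"xyz": [50, 47, 125], "twist": 0, "jaw": 0.2}, {"xyz": [50, 47, 145], "twist": 0, "jaw": 0.2}, {"xyz": [50, 47, 145], "twist": 0, "jaw": 0.2}]}}

```text
time: 37.83
ee_pos: [0.5312, 0.229, 0.1401]
tcp_rot: [-179.7, -0.1, 95.5]
wrist_force: [0.5, -0.8, -0.7]
opening: 0.0563
grasp_force: 43.2
```

Run:
```python
from h import *
o,R=st();chunk(o['ee_pos'],R,[[.5343,.2299,.121]],.1);print((1000*R.T@(np.array([.5343,.2299,.121])-o['ee_pos'])).round(1))
```

```text
t 37.83 p [0.5312 0.229  0.1401] rpy [-1.7969e+02 -9.0000e-02  9.5520e+01] lean 0.33 az 169.8 yaz 5.5 q [ 23.24   8.34   1.79  83.73   0.18 107.71] F [ 0.5 -0.8 -0.7]
[[1, 3, 19]]
[ 0.6  3.2 19.1]
```

Request:
{"op": "apply_moves", "data": {"motion": [{"xyz": [0.6, 2.8, 10], "twist": 0, "jaw": 0.2}, {"xyz": [0.6, 2.8, 16], "twist": 0, "jaw": 0.2}, {"xyz": [0.6, 2.8, 18.5], "twist": 0, "jaw": 0.2}, {"xyz": [0.6, 2.8, 18.5], "twist": 0, "jaw": 0.2}]}}

```text
time: 38.33
ee_pos: [0.5344, 0.23, 0.123]
tcp_rot: [-179.8, -0.1, 95.5]
wrist_force: [-0.0, 1.2, -1.3]
opening: 0.0567
grasp_force: 43.2
```

Request:
{"op": "apply_moves", "data": {"motion": [{"xyz": [0, 0, 0.8], "twist": 0, "jaw": 0.2}, {"xyz": [0, 0, 1.5], "twist": 0, "jaw": 0.2}]}}

```text
time: 38.58
ee_pos: [0.5345, 0.2301, 0.1216]
tcp_rot: [-179.8, -0.1, 95.5]
wrist_force: [0.4, -0.2, -1.4]
opening: 0.056
grasp_force: 43.2
```

Run:
```python
from h import *
o,R=st();print((1000*R.T@(np.array([.5343,.2299,.1187])-o['ee_pos'])).round(1))
```

```text
t 38.58 p [0.5345 0.2301 0.1216] rpy [-1.7985e+02 -1.4000e-01  9.5510e+01] lean 0.21 az 142.4 yaz 5.5 q [ 23.21   8.79   0.27  81.57   0.18 107.7 ] F [ 0.4 -0.2 -1.4]
[-0.2 -0.2  2.9]
```

Request:
{"op": "apply_moves", "data": {"motion": [{"xyz": [-0.2, -0.2, 0.8], "twist": 0, "jaw": 0.2}, {"xyz": [-0.2, -0.2, 1.6], "twist": 0, "jaw": 0.2}]}}

```text
time: 38.83
ee_pos: [0.5342, 0.2298, 0.1198]
tcp_rot: [-179.8, -0.1, 95.5]
wrist_force: [0.8, 0.4, -1.5]
opening: 0.0563
grasp_force: 43.2
```

Request:
{"op": "apply_moves", "data": {"motion": [{"xyz": [0, 0, 0.6], "twist": 0, "jaw": 0.2}, {"xyz": [0, 0, 1.2], "twist": 0, "jaw": 0.2}]}}

```text
time: 39.08
ee_pos: [0.5342, 0.2298, 0.1187]
tcp_rot: [-179.8, -0.1, 95.5]
wrist_force: [0.2, 0.3, -0.3]
opening: 0.0563
grasp_force: 43.3
```

Request:
{"op": "apply_moves", "data": {"motion": [{"xyz": [0, 0, 0.5], "twist": 0, "jaw": 0.2}, {"xyz": [0, 0, 1], "twist": 0, "jaw": 0.2}]}}

```text
time: 39.33
ee_pos: [0.5342, 0.2298, 0.1178]
tcp_rot: [-179.8, -0.1, 95.5]
wrist_force: [-0.6, -0.4, 1.5]
opening: 0.0563
grasp_force: 43.5
```

Run:
```python
from h import *
o,R=st()
```

```text
t 39.33 p [0.5342 0.2298 0.1178] rpy [-1.7984e+02 -1.4000e-01  9.5510e+01] lean 0.21 az 145.5 yaz 5.5 q [ 23.2    8.8   -0.15  81.16   0.18 107.68] F [-0.6 -0.4  1.5]
```

Request:
{"op": "apply_moves", "data": {"motion": [{"xyz": [0, 0, 0], "twist": 0, "jaw": 0.35}, {"xyz": [0, 0, 0], "twist": 0, "jaw": 0.42}, {"xyz": [0, 0, 0], "twist": 0, "jaw": 0.55}, {"xyz": [0, 0, 0], "twist": 0, "jaw": 0.7}], "grip_force": 20}}

```text
time: 39.83
ee_pos: [0.5342, 0.2298, 0.1176]
tcp_rot: [-179.8, -0.1, 95.5]
wrist_force: [0.7, 0.6, -0.2]
opening: 0.0724
grasp_force: 0.0
```

Request:
{"op": "apply_moves", "data": {"motion": [{"xyz": [0, 0, -12], "twist": 0, "jaw": 0.85}, {"xyz": [0, 0, -45], "twist": 0, "jaw": 0.85}, {"xyz": [-40, -25, -85], "twist": 0, "jaw": 0.85}, {"xyz": [-80, -60, -120], "twist": 0, "jaw": 0.85}, {"xyz": [-120, -95, -150], "twist": 0, "jaw": 0.85}]}}

```text
time: 40.45
ee_pos: [0.4507, 0.0999, 0.2698]
tcp_rot: [-179.9, -0.1, 95.5]
wrist_force: [1.4, -1.3, 0.3]
opening: 0.0791
grasp_force: 0.0
```

Run:
```python
from off import *
a,d=snap('scene','s5');w=world('scene',d)
a=cv2.imread('pics/s5.png')
cv2.imwrite('pics/c5.png',cv2.resize(a[190:270,330:430],(500,400)))
o,R=st();p=np.array(o['ee_pos'])
pts=[]
for a_,r,z in[(1,.37,.33),(-10,.30,.39),(-21,.26,.43),(-32,.25,.45)]+[(x,.25,.45) for x in range(-43,-174,-11)]+[(-174.7,.25,.47)]:
    pts.append([r*np.cos(np.radians(a_)),r*np.sin(np.radians(a_)),z])
chunk(p,R,pts,.075)
```

```text
t 40.5 p [0.4483 0.0966 0.2748] rpy [ 1.7985e+02 -8.0000e-02  9.5470e+01] lean 0.17 az 34.5 yaz 5.5 q [ 1.213e+01 -6.950e+00  1.290e+00  9.808e+01  7.000e-02  9.666e+01] F [ 2.8 -1.7  6.3]
[[-41, -43, -28], [-82, -86, -56], [-108, -126, -86], [-133, -166, -116], [-151, -194, -136]]
[[-18, -28, -20], [-54, -62, -40], [-89, -95, -40], [-117, -134, -41], [-138, -177, -41]]
[[-12, -46, 0], [-14, -94, 0], [-8, -142, 0], [8, -187, 0], [32, -229, -1]]
[[31, -36, 0], [69, -66, 0], [112, -87, 0], [158, -101, 0], [204, -105, -20]]
```

View pics/c5.png

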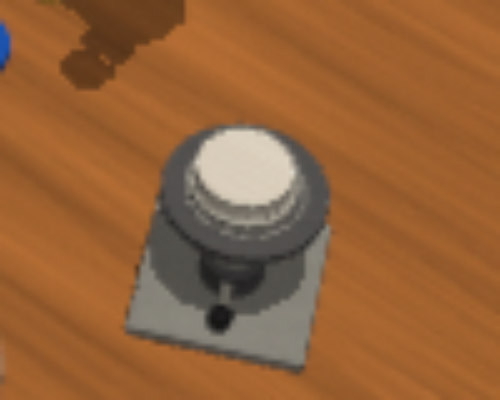

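The picture shows the core flat and centred on the sole, at about (379,223). Going back for the cap.

Request:
{"op": "apply_moves", "data": {"motion": [{"xyz": [-41, -43, -28], "twist": 0, "jaw": 0.6}, {"xyz": [-82, -86, -56], "twist": 0, "jaw": 0.6}, {"xyz": [-108, -126, -86], "twist": 0, "jaw": 0.6}, {"xyz": [-133, -166, -116], "twist": 0, "jaw": 0.6}, {"xyz": [-151, -194, -136], "twist": 0, "jaw": 0.6}]}}

```text
time: 41.12
ee_pos: [0.2716, -0.0688, 0.4063]
tcp_rot: [180.0, -0.1, 95.5]
wrist_force: [1.0, 0.2, 0.5]
opening: 0.0681
grasp_force: 0.0
```

Request:
{"op": "apply_moves", "data": {"motion": [{"xyz": [-18, -28, -20], "twist": 0, "jaw": 0.6}, {"xyz": [-54, -62, -40], "twist": 0, "jaw": 0.6}, {"xyz": [-89, -95, -40], "twist": 0, "jaw": 0.6}, {"xyz": [-117, -134, -41], "twist": 0, "jaw": 0.6}, {"xyz": [-138, -177, -41], "twist": 0, "jaw": 0.6}]}}

```text
time: 41.75
ee_pos: [0.1093, -0.2232, 0.4457]
tcp_rot: [-179.9, -0.1, 95.5]
wrist_force: [-0.0, -0.1, 0.2]
opening: 0.0686
grasp_force: 0.0
```

Request:
{"op": "apply_moves", "data": {"motion": [{"xyz": [-12, -46, 0], "twist": 0, "jaw": 0.6}, {"xyz": [-14, -94, 0], "twist": 0, "jaw": 0.6}, {"xyz": [-8, -142, 0], "twist": 0, "jaw": 0.6}, {"xyz": [8, -187, 0], "twist": 0, "jaw": 0.6}, {"xyz": [32, -229, -1], "twist": 0, "jaw": 0.6}]}}

```text
time: 42.38
ee_pos: [-0.1203, -0.2127, 0.4473]
tcp_rot: [-179.8, -0.1, 95.5]
wrist_force: [0.2, -1.4, 0.0]
opening: 0.0683
grasp_force: 0.0
```

Request:
{"op": "apply_moves", "data": {"motion": [{"xyz": [31, -36, 0], "twist": 0, "jaw": 0.6}, {"xyz": [69, -66, 0], "twist": 0, "jaw": 0.6}, {"xyz": [112, -87, 0], "twist": 0, "jaw": 0.6}, {"xyz": [158, -101, 0], "twist": 0, "jaw": 0.6}, {"xyz": [204, -105, -20], "twist": 0, "jaw": 0.6}]}}

```text
time: 43.0
ee_pos: [-0.2427, -0.021, 0.467]
tcp_rot: [-179.8, -0.1, 95.5]
wrist_force: [-1.4, -1.6, 0.6]
opening: 0.0681
grasp_force: 0.0
```

Run:
```python
from h import *
st()
```

```text
t 43.0 p [-0.2427 -0.021   0.467 ] rpy [-1.7984e+02 -1.3000e-01  9.5510e+01] lean 0.21 az 145.5 yaz 5.5 q [-1.7490e+02 -2.2250e+01  1.3220e+01  1.2531e+02 -1.3000e-01 -9.0410e+01] F [-1.4 -1.6  0.6]
```

Request:
{"op": "apply_moves", "data": {"motion": [{"xyz": [0, 0, -18], "twist": 0, "jaw": 0.6}, {"xyz": [0, 0, -32], "twist": 0, "jaw": 0.6}, {"xyz": [0, 0, -40], "twist": 0, "jaw": 0.6}, {"xyz": [0, 0, -48], "twist": 0, "jaw": 0.6}]}}

```text
time: 43.5
ee_pos: [-0.2429, -0.0229, 0.5143]
tcp_rot: [-179.7, -0.1, 95.5]
wrist_force: [-0.2, 0.3, 0.9]
opening: 0.0685
grasp_force: 0.0
```

Request:
{"op": "apply_moves", "data": {"motion": [{"xyz": [0, 0, -20], "twist": 0, "jaw": 0.6}]}}

```text
time: 43.62
ee_pos: [-0.2474, -0.0233, 0.5203]
tcp_rot: [-178.9, -0.1, 95.6]
wrist_force: [0.3, -0.1, -0.7]
opening: 0.068
grasp_force: 0.0
```

Request:
{"op": "apply_moves", "data": {"motion": [{"xyz": [0, 0, -60], "twist": 0, "jaw": 0.6}]}}

```text
time: 43.75
ee_pos: [-0.2582, -0.0244, 0.5385]
tcp_rot: [-176.6, -0.1, 95.6]
wrist_force: [0.5, 0.5, -0.4]
opening: 0.068
grasp_force: 0.0
```

Request:
{"op": "apply_moves", "data": {"motion": [{"xyz": [0, 0, -60], "twist": 0, "jaw": 0.6}]}}

```text
time: 43.88
ee_pos: [-0.2659, -0.0251, 0.557]
tcp_rot: [-174.0, -0.1, 95.6]
wrist_force: [-1.6, 0.6, 0.9]
opening: 0.0683
grasp_force: 0.0
```

Request:
{"op": "apply_moves", "data": {"motion": [{"xyz": [0, 0, -60], "twist": 0, "jaw": 0.6}]}}

```text
time: 44.0
ee_pos: [-0.2703, -0.0255, 0.5747]
tcp_rot: [-171.5, -0.1, 95.6]
wrist_force: [-0.6, 0.3, 0.2]
opening: 0.0685
grasp_force: 0.0
```

Request:
{"op": "apply_moves", "data": {"motion": [{"xyz": [0, 0, -60], "twist": 0, "jaw": 0.6}]}}

```text
time: 44.12
ee_pos: [-0.2719, -0.0256, 0.5919]
tcp_rot: [-168.9, -0.1, 95.6]
wrist_force: [0.1, 0.9, 0.4]
opening: 0.0683
grasp_force: 0.0
```

Request:
{"op": "apply_moves", "data": {"motion": [{"xyz": [0, 0, -60], "twist": 0, "jaw": 0.6}]}}

```text
time: 44.25
ee_pos: [-0.2708, -0.0255, 0.6087]
tcp_rot: [-166.4, -0.1, 95.6]
wrist_force: [0.1, 0.6, -0.1]
opening: 0.068
grasp_force: 0.0
```

Request:
{"op": "apply_moves", "data": {"motion": [{"xyz": [0, 0, -60], "twist": 0, "jaw": 0.6}]}}

```text
time: 44.38
ee_pos: [-0.2672, -0.0251, 0.625]
tcp_rot: [-163.8, -0.1, 95.6]
wrist_force: [0.9, 0.2, -0.3]
opening: 0.0681
grasp_force: 0.0
```

Request:
{"op": "apply_moves", "data": {"motion": [{"xyz": [0, 0, -60], "twist": 0, "jaw": 0.6}]}}

```text
time: 44.5
ee_pos: [-0.2613, -0.0245, 0.6408]
tcp_rot: [-161.2, -0.1, 95.6]
wrist_force: [0.5, -1.2, -0.4]
opening: 0.0683
grasp_force: 0.0
```

Request:
{"op": "apply_moves", "data": {"motion": [{"xyz": [0, 0, -60], "twist": 0, "jaw": 0.6}]}}

```text
time: 44.62
ee_pos: [-0.2532, -0.0236, 0.6561]
tcp_rot: [-158.6, -0.1, 95.6]
wrist_force: [-0.9, -0.2, -0.1]
opening: 0.0684
grasp_force: 0.0
```

Request:
{"op": "apply_moves", "data": {"motion": [{"xyz": [0, 0, -60], "twist": 0, "jaw": 0.6}]}}

```text
time: 44.75
ee_pos: [-0.243, -0.0225, 0.6709]
tcp_rot: [-156.0, -0.2, 95.5]
wrist_force: [-0.3, 1.2, 0.1]
opening: 0.0684
grasp_force: 0.0
```

Request:
{"op": "apply_moves", "data": {"motion": [{"xyz": [0, 0, -60], "twist": 0, "jaw": 0.6}]}}

```text
time: 44.88
ee_pos: [-0.231, -0.0213, 0.6848]
tcp_rot: [-153.5, -0.2, 95.5]
wrist_force: [-0.0, 0.1, -1.9]
opening: 0.0684
grasp_force: 0.0
```

Run:
```python
from h import *
st()
```

```text
t 44.88 p [-0.231  -0.0213  0.6848] rpy [-153.47   -0.16   95.52] lean 26.53 az -174.8 yaz 5.6 q [-1.7465e+02 -1.6840e+01  5.0160e+01  1.3047e+02 -7.0000e-02 -9.0220e+01] F [-0.   0.1 -1.9]
```

Request:
{"op": "apply_moves", "data": {"motion": [{"xyz": [0, 0, -60], "twist": 0, "jaw": 0.6}]}}

```text
time: 45.0
ee_pos: [-0.2174, -0.02, 0.698]
tcp_rot: [-150.9, -0.2, 95.5]
wrist_force: [-0.1, 0.8, -0.2]
opening: 0.0686
grasp_force: 0.0
```

Request:
{"op": "apply_moves", "data": {"motion": [{"xyz": [0, 0, -21], "twist": 0, "jaw": 0.6}]}}

```text
time: 45.12
ee_pos: [-0.2111, -0.0194, 0.7026]
tcp_rot: [-150.0, -0.2, 95.5]
wrist_force: [-0.1, -0.4, 0.5]
opening: 0.068
grasp_force: 0.0
```

Run:
```python
from h import *
travel(-.0778)
```

```text
t 45.12 p [-0.2111 -0.0194  0.7026] rpy [-149.96   -0.17   95.5 ] lean 30.04 az -174.8 yaz 5.6 q [-1.7472e+02 -1.8500e+01  5.2020e+01  1.3049e+02 -4.0000e-02 -9.0270e+01] F [-0.1 -0.4  0.5]
[[-26, 10, 49], [-51, 21, 98], [-77, 31, 147], [-118, 45, 190], [-159, 59, 234]]
[[-23, 26, 14], [-46, 52, 27], [-90, 100, 23], [-121, 150, 17], [-154, 196, 2]]
[[-14, 53, -19], [-29, 113, -31], [-33, 171, -53], [-38, 232, -65], [-33, 267, -74]]
[[5, 35, -8], [-1, 93, -25], [-6, 151, -42], [-11, 209, -59], [-17, 267, -76]]
[[-5, 58, -17], [-5, 88, 28], [-6, 118, 73]]
```

Request:
{"op": "apply_moves", "data": {"motion": [{"xyz": [-26, 10, 49], "twist": 0, "jaw": 0.6}, {"xyz": [-51, 21, 98], "twist": 0, "jaw": 0.6}, {"xyz": [-77, 31, 147], "twist": 0, "jaw": 0.6}, {"xyz": [-118, 45, 190], "twist": 0, "jaw": 0.6}, {"xyz": [-159, 59, 234], "twist": 0, "jaw": 0.6}]}}

```text
time: 45.75
ee_pos: [-0.2615, -0.18, 0.4715]
tcp_rot: [-150.2, -0.2, 95.5]
wrist_force: [-1.6, -0.1, 0.2]
opening: 0.0681
grasp_force: 0.0
```

Request:
{"op": "apply_moves", "data": {"motion": [{"xyz": [-23, 26, 14], "twist": 0, "jaw": 0.6}, {"xyz": [-46, 52, 27], "twist": 0, "jaw": 0.6}, {"xyz": [-90, 100, 23], "twist": 0, "jaw": 0.6}, {"xyz": [-121, 150, 17], "twist": 0, "jaw": 0.6}, {"xyz": [-154, 196, 2], "twist": 0, "jaw": 0.6}]}}

```text
time: 46.38
ee_pos: [-0.0855, -0.3112, 0.375]
tcp_rot: [-150.2, -0.2, 95.5]
wrist_force: [-2.1, -1.2, 0.5]
opening: 0.0681
grasp_force: 0.0
```

Request:
{"op": "apply_moves", "data": {"motion": [{"xyz": [-14, 53, -19], "twist": 0, "jaw": 0.6}, {"xyz": [-29, 113, -31], "twist": 0, "jaw": 0.6}, {"xyz": [-33, 171, -53], "twist": 0, "jaw": 0.6}, {"xyz": [-38, 232, -65], "twist": 0, "jaw": 0.6}, {"xyz": [-33, 267, -74], "twist": 0, "jaw": 0.6}]}}

```text
time: 47.0
ee_pos: [0.1856, -0.3174, 0.3053]
tcp_rot: [-150.1, -0.3, 95.6]
wrist_force: [0.2, -0.4, 0.8]
opening: 0.0685
grasp_force: 0.0
```

Request:
{"op": "apply_moves", "data": {"motion": [{"xyz": [5, 35, -8], "twist": 0, "jaw": 0.6}, {"xyz": [-1, 93, -25], "twist": 0, "jaw": 0.6}, {"xyz": [-6, 151, -42], "twist": 0, "jaw": 0.6}, {"xyz": [-11, 209, -59], "twist": 0, "jaw": 0.6}, {"xyz": [-17, 267, -76], "twist": 0, "jaw": 0.6}]}}

```text
time: 47.62
ee_pos: [0.4548, -0.3084, 0.2394]
tcp_rot: [-150.2, -0.2, 95.5]
wrist_force: [0.0, -0.9, 0.7]
opening: 0.0685
grasp_force: 0.0
```

Run:
```python
from h import *
rkc();o=sensors.get_obs();R=rot(o);chunk(o['ee_pos'],R,[rk(-.05,-.0778,.12),rk(0,-.0778,.05)],.06)
```

```text
t 47.62 p [ 0.4548 -0.3084  0.2394] rpy [-150.17   -0.19   95.51] lean 29.83 az -174.8 yaz 5.6 q [-26.76  29.49  33.91 120.37 -15.26  61.21] F [ 0.  -0.9  0.7]
rack mm [-124.8  -62.1  137.4] open 68.5 gf 0.0
[[-8, 37, 9], [-16, 75, 18], [-16, 100, 53], [-16, 125, 88]]
```

Request:
{"op": "apply_moves", "data": {"motion": [{"xyz": [-8, 37, 9], "twist": 0, "jaw": 0.6}, {"xyz": [-16, 75, 18], "twist": 0, "jaw": 0.6}, {"xyz": [-16, 100, 53], "twist": 0, "jaw": 0.6}, {"xyz": [-16, 125, 88], "twist": 0, "jaw": 0.6}, {"xyz": [-16, 125, 88], "twist": 0, "jaw": 0.6}]}}

```text
time: 48.25
ee_pos: [0.5177, -0.3172, 0.0983]
tcp_rot: [-149.9, -0.4, 95.5]
wrist_force: [-0.2, -0.6, 0.4]
opening: 0.0682
grasp_force: 0.0
```

Run:
```python
from h import *
rkc()
a,d=snap('scene','s6');cv2.imwrite('pics/c6.png',cv2.resize(a[90:200,210:320,::-1],(500,500)))
```

```text
t 48.25 p [ 0.5177 -0.3172  0.0983] rpy [-149.86   -0.39   95.51] lean 30.15 az -175.2 yaz 5.7 q [-25.14  39.19  32.28 109.79 -14.53  62.72] F [-0.2 -0.6  0.4]
rack mm [ -0.8 -77.2  46.1] open 68.2 gf 0.0
```

View pics/c6.png

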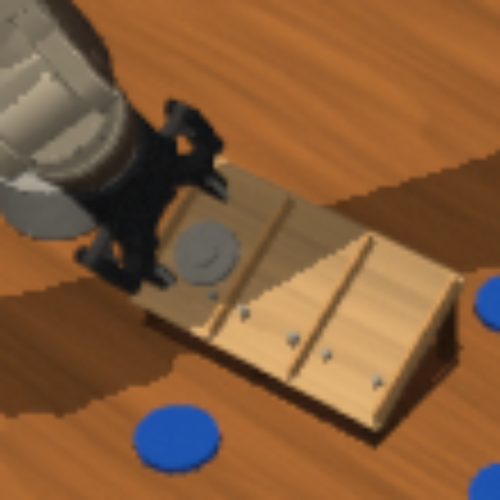

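The scene crop shows the gripper astride the cap, which is at about (255,145) in the full picture with its boss up. Descending.

Request:
{"op": "apply_moves", "data": {"motion": [{"xyz": [-0.4, 0.4, 14], "twist": 0, "jaw": 0.6}, {"xyz": [-0.4, 0.4, 24], "twist": 0, "jaw": 0.6}, {"xyz": [-0.4, 0.4, 29], "twist": 0, "jaw": 0.6}, {"xyz": [-0.4, 0.4, 31], "twist": 0, "jaw": 0.6}]}}

```text
time: 48.8
ee_pos: [0.504, -0.3199, 0.0757]
tcp_rot: [-150.2, -0.1, 95.5]
wrist_force: [-0.5, 0.8, -0.2]
opening: 0.0682
grasp_force: 0.0
```

Run:
```python
from h import *
rkc()
```

```text
t 48.8 p [ 0.504  -0.3199  0.0757] rpy [-1.5024e+02 -1.5000e-01  9.5490e+01] lean 29.76 az -174.8 yaz 5.6 q [-25.8   37.12  26.85 105.83 -14.83  62.12] F [-0.5  0.8 -0.2]
rack mm [ -1.6 -78.5  19.6] open 68.2 gf 0.0
```

Request:
{"op": "apply_moves", "data": {"motion": [{"xyz": [0.7, 0.5, 3], "twist": 0, "jaw": 0.6}, {"xyz": [0.7, 0.5, 4.8], "twist": 0, "jaw": 0.5}, {"xyz": [0.7, 0.5, 4.8], "twist": 0, "jaw": 0.35}], "grip_force": 40}}

```text
time: 49.18
ee_pos: [0.5021, -0.3192, 0.0707]
tcp_rot: [-150.2, -0.2, 95.5]
wrist_force: [-0.6, 0.3, -0.2]
opening: 0.0573
grasp_force: 0.0
```

Request:
{"op": "apply_moves", "data": {"motion": [{"xyz": [0, 0, 0], "twist": 0, "jaw": 0.22}, {"xyz": [0, 0, 0], "twist": 0, "jaw": 0.12}, {"xyz": [0, 0, 0], "twist": 0, "jaw": 0.08}]}}

```text
time: 49.55
ee_pos: [0.5027, -0.3192, 0.0712]
tcp_rot: [-150.3, -0.1, 95.5]
wrist_force: [5.1, 1.1, 4.8]
opening: 0.05
grasp_force: 41.6
```

Run:
```python
from h import *
rkc()
```

```text
t 49.55 p [ 0.5027 -0.3192  0.0712] rpy [-1.503e+02 -1.300e-01  9.551e+01] lean 29.7 az -174.7 yaz 5.6 q [-25.81  36.9   26.05 105.18 -14.82  62.09] F [5.1 1.1 4.8]
rack mm [ -0.4 -77.7  15. ] open 50.0 gf 41.550970673561096
```

Gripped at 50 mm, so I'll lift it.

Request:
{"op": "apply_moves", "data": {"motion": [{"xyz": [0, 0, -5], "twist": 0, "jaw": 0.05}, {"xyz": [0, 0, -14], "twist": 0, "jaw": 0.05}, {"xyz": [0, 0, -30], "twist": 0, "jaw": 0.05}, {"xyz": [0, 0, -55], "twist": 0, "jaw": 0.05}]}}

```text
time: 50.05
ee_pos: [0.5291, -0.3167, 0.1188]
tcp_rot: [-150.1, -0.2, 95.5]
wrist_force: [0.5, 0.4, -1.3]
opening: 0.0498
grasp_force: 41.9
```

Run:
```python
from h import *
rkc();o=sensors.get_obs();R=rot(o);chunk(o['ee_pos'],R,[[.508,-.22,.20],[.45,.044,.295]],.061)
```

```text
t 50.05 p [ 0.5291 -0.3167  0.1188] rpy [-150.13   -0.2    95.48] lean 29.87 az -174.9 yaz 5.6 q [-24.72  40.56  36.7  112.63 -14.35  63.14] F [ 0.5  0.4 -1.3]
rack mm [ -1.2 -77.9  69.5] open 49.8 gf 41.86904311180115
[[33, -17, -21], [66, -34, -43], [99, -51, -64], [152, -66, -77], [206, -81, -90]]
[[54, -15, -13], [107, -30, -26], [161, -45, -39]]
```

Request:
{"op": "apply_moves", "data": {"motion": [{"xyz": [33, -17, -21], "twist": 0, "jaw": 0.05}, {"xyz": [66, -34, -43], "twist": 0, "jaw": 0.05}, {"xyz": [99, -51, -64], "twist": 0, "jaw": 0.05}, {"xyz": [152, -66, -77], "twist": 0, "jaw": 0.05}, {"xyz": [206, -81, -90], "twist": 0, "jaw": 0.05}]}}

```text
time: 50.68
ee_pos: [0.4836, -0.1132, 0.2384]
tcp_rot: [-150.2, -0.2, 95.5]
wrist_force: [0.8, 1.2, -2.3]
opening: 0.0499
grasp_force: 42.1
```

Request:
{"op": "apply_moves", "data": {"motion": [{"xyz": [54, -15, -13], "twist": 0, "jaw": 0.05}, {"xyz": [107, -30, -26], "twist": 0, "jaw": 0.05}, {"xyz": [161, -45, -39], "twist": 0, "jaw": 0.05}, {"xyz": [161, -50, -47], "twist": 0, "jaw": 0.05}, {"xyz": [161, -55, -56], "twist": 0, "jaw": 0.05}]}}

```text
time: 51.3
ee_pos: [0.4489, 0.0435, 0.3144]
tcp_rot: [-150.2, -0.1, 95.6]
wrist_force: [0.1, 0.2, -1.4]
opening: 0.0501
grasp_force: 42.1
```

Request:
{"op": "apply_moves", "data": {"motion": [{"xyz": [0, -4, -7], "twist": 0, "jaw": 0.05}, {"xyz": [0, -8, -14], "twist": 0, "jaw": 0.05}, {"xyz": [0, -14, -24], "twist": 0, "jaw": 0.05}]}}

```text
time: 51.68
ee_pos: [0.4449, 0.0426, 0.3309]
tcp_rot: [-150.8, -0.2, 95.4]
wrist_force: [-0.6, 0.6, -1.8]
opening: 0.05
grasp_force: 42.1
```

Request:
{"op": "apply_moves", "data": {"motion": [{"xyz": [0, -25, -43], "twist": 0, "jaw": 0.05}]}}

```text
time: 51.8
ee_pos: [0.4337, 0.0417, 0.3467]
tcp_rot: [-152.7, -0.2, 95.5]
wrist_force: [-0.6, 0.3, -1.0]
opening: 0.0498
grasp_force: 42.1
```

Request:
{"op": "apply_moves", "data": {"motion": [{"xyz": [0, -29, -50], "twist": 0, "jaw": 0.05}]}}

```text
time: 51.92
ee_pos: [0.4202, 0.0403, 0.3666]
tcp_rot: [-155.1, -0.2, 95.5]
wrist_force: [-0.2, -0.4, -1.2]
opening: 0.0497
grasp_force: 42.1
```

Request:
{"op": "apply_moves", "data": {"motion": [{"xyz": [0, -28, -52], "twist": 0, "jaw": 0.05}]}}

```text
time: 52.05
ee_pos: [0.4079, 0.0391, 0.3852]
tcp_rot: [-157.6, -0.2, 95.5]
wrist_force: [-0.2, -0.2, -1.5]
opening: 0.0498
grasp_force: 42.1
```

Request:
{"op": "apply_moves", "data": {"motion": [{"xyz": [0, -22, -54], "twist": 0, "jaw": 0.05}]}}

```text
time: 52.18
ee_pos: [0.4011, 0.0384, 0.4021]
tcp_rot: [-160.0, -0.2, 95.5]
wrist_force: [0.4, 0.1, -1.6]
opening: 0.0496
grasp_force: 42.1
```

Request:
{"op": "apply_moves", "data": {"motion": [{"xyz": [0, -20, -55], "twist": 0, "jaw": 0.05}]}}

```text
time: 52.3
ee_pos: [0.3957, 0.0379, 0.4182]
tcp_rot: [-162.5, -0.1, 95.5]
wrist_force: [-0.5, 0.4, -1.5]
opening: 0.0497
grasp_force: 42.1
```

Request:
{"op": "apply_moves", "data": {"motion": [{"xyz": [0, -17, -56], "twist": 0, "jaw": 0.05}]}}

```text
time: 52.42
ee_pos: [0.3918, 0.0375, 0.4343]
tcp_rot: [-164.9, -0.1, 95.5]
wrist_force: [-0.4, -0.6, -2.4]
opening: 0.0498
grasp_force: 42.1
```

Request:
{"op": "apply_moves", "data": {"motion": [{"xyz": [0, -15, -57], "twist": 0, "jaw": 0.05}]}}

```text
time: 52.55
ee_pos: [0.3885, 0.0372, 0.4504]
tcp_rot: [-167.4, -0.1, 95.5]
wrist_force: [0.6, -0.0, -1.4]
opening: 0.0497
grasp_force: 42.1
```

Request:
{"op": "apply_moves", "data": {"motion": [{"xyz": [0, -12, -58], "twist": 0, "jaw": 0.05}]}}

```text
time: 52.68
ee_pos: [0.3865, 0.0369, 0.4666]
tcp_rot: [-169.9, -0.1, 95.5]
wrist_force: [0.6, 0.1, -1.9]
opening: 0.0496
grasp_force: 42.1
```

Request:
{"op": "apply_moves", "data": {"motion": [{"xyz": [0, -9, -58], "twist": 0, "jaw": 0.05}]}}

```text
time: 52.8
ee_pos: [0.3854, 0.0367, 0.4827]
tcp_rot: [-172.4, -0.1, 95.5]
wrist_force: [1.1, -0.5, -2.2]
opening: 0.0496
grasp_force: 42.1
```

Run:
```python
from h import *
st()
```

```text
t 52.8 p [0.3854 0.0367 0.4827] rpy [-1.7243e+02 -1.2000e-01  9.5520e+01] lean 7.57 az -175.4 yaz 5.5 q [5.3800e+00 3.4800e+00 3.6370e+01 1.3046e+02 1.0000e-01 8.9840e+01] F [ 1.1 -0.5 -2.2]
```

Request:
{"op": "apply_moves", "data": {"motion": [{"xyz": [0, -6, -58], "twist": 0, "jaw": 0.05}]}}

```text
time: 52.92
ee_pos: [0.3853, 0.0367, 0.4987]
tcp_rot: [-174.9, -0.1, 95.5]
wrist_force: [0.7, -0.6, -2.7]
opening: 0.0498
grasp_force: 42.1
```

Request:
{"op": "apply_moves", "data": {"motion": [{"xyz": [0, -4, -59], "twist": 0, "jaw": 0.05}]}}

```text
time: 53.05
ee_pos: [0.385, 0.0366, 0.515]
tcp_rot: [-177.4, -0.1, 95.5]
wrist_force: [0.1, -0.4, -2.3]
opening: 0.0499
grasp_force: 42.1
```

Request:
{"op": "apply_moves", "data": {"motion": [{"xyz": [0, -1, -59], "twist": 0, "jaw": 0.05}]}}

```text
time: 53.18
ee_pos: [0.3852, 0.0366, 0.5314]
tcp_rot: [-180.0, -0.1, 95.5]
wrist_force: [0.5, 0.7, -2.0]
opening: 0.0498
grasp_force: 42.1
```

Request:
{"op": "apply_moves", "data": {"motion": [{"xyz": [0, 0, 20], "twist": 0, "jaw": 0.05}]}}

```text
time: 53.3
ee_pos: [0.385, 0.0366, 0.5129]
tcp_rot: [179.8, -0.1, 95.5]
wrist_force: [0.4, 0.6, -1.2]
opening: 0.0495
grasp_force: 42.1
```

Request:
{"op": "apply_moves", "data": {"motion": [{"xyz": [25, 24, 45], "twist": 0, "jaw": 0.05}, {"xyz": [50, 47, 90], "twist": 0, "jaw": 0.05}, {"xyz": [76, 71, 135], "twist": 0, "jaw": 0.05}, {"xyz": [101, 95, 180], "twist": 0, "jaw": 0.05}, {"xyz": [126, 118, 215], "twist": 0, "jaw": 0.05}]}}

```text
time: 53.92
ee_pos: [0.4902, 0.1746, 0.2936]
tcp_rot: [-179.8, -0.1, 95.5]
wrist_force: [0.5, 0.5, -1.4]
opening: 0.0497
grasp_force: 42.1
```

Request:
{"op": "apply_moves", "data": {"motion": [{"xyz": [25, 24, 40], "twist": 0, "jaw": 0.05}, {"xyz": [50, 48, 80], "twist": 0, "jaw": 0.05}, {"xyz": [50, 49, 115], "twist": 0, "jaw": 0.05}, {"xyz": [50, 49, 135], "twist": 0, "jaw": 0.05}, {"xyz": [50, 49, 135], "twist": 0, "jaw": 0.05}]}}

```text
time: 54.55
ee_pos: [0.5327, 0.2282, 0.1587]
tcp_rot: [-179.7, -0.1, 95.5]
wrist_force: [0.3, 0.5, -2.4]
opening: 0.0497
grasp_force: 42.3
```

Run:
```python
from h import *
o,R=st();print((1000*R.T@(np.array([.5343,.2299,.137])-o['ee_pos'])).round(1))
```

```text
t 54.55 p [0.5327 0.2282 0.1587] rpy [-1.7965e+02 -5.0000e-02  9.5520e+01] lean 0.35 az 176.6 yaz 5.5 q [ 23.12   8.45   3.96  85.83   0.16 107.6 ] F [ 0.3  0.5 -2.4]
[ 1.5  1.9 21.7]
```

Request:
{"op": "apply_moves", "data": {"motion": [{"xyz": [1.5, 1.5, 11], "twist": 0, "jaw": 0.05}, {"xyz": [1.5, 1.5, 18], "twist": 0, "jaw": 0.05}, {"xyz": [1.5, 1.5, 21], "twist": 0, "jaw": 0.05}, {"xyz": [1.5, 1.5, 21], "twist": 0, "jaw": 0.05}]}}

```text
time: 55.05
ee_pos: [0.5344, 0.23, 0.1391]
tcp_rot: [-179.8, -0.1, 95.5]
wrist_force: [0.2, -1.1, -2.7]
opening: 0.0496
grasp_force: 42.3
```

Run:
```python
from h import *
o,R=st();print((1000*R.T@(np.array([.5342,.2298,.133])-o['ee_pos'])).round(1))
```

```text
t 55.05 p [0.5344 0.23   0.1391] rpy [-1.798e+02 -1.000e-01  9.551e+01] lean 0.22 az 157.9 yaz 5.5 q [ 23.21   8.69   2.08  83.55   0.16 107.7 ] F [ 0.2 -1.1 -2.7]
[-0.2 -0.2  6.1]
```

Request:
{"op": "apply_moves", "data": {"motion": [{"xyz": [-0.2, -0.2, 1.5], "twist": 0, "jaw": 0.05}, {"xyz": [-0.2, -0.2, 3], "twist": 0, "jaw": 0.05}]}}

```text
time: 55.3
ee_pos: [0.5343, 0.2298, 0.1362]
tcp_rot: [-179.8, -0.1, 95.5]
wrist_force: [0.1, -0.3, -2.6]
opening: 0.0498
grasp_force: 42.3
```

Request:
{"op": "apply_moves", "data": {"motion": [{"xyz": [0, 0, 0.8], "twist": 0, "jaw": 0.05}, {"xyz": [0, 0, 1.6], "twist": 0, "jaw": 0.05}]}}

```text
time: 55.55
ee_pos: [0.5342, 0.2298, 0.1345]
tcp_rot: [-179.8, -0.1, 95.5]
wrist_force: [-0.4, 0.3, -2.7]
opening: 0.0496
grasp_force: 42.3
```

Request:
{"op": "apply_moves", "data": {"motion": [{"xyz": [0, 0, 0.6], "twist": 0, "jaw": 0.05}, {"xyz": [0, 0, 1.2], "twist": 0, "jaw": 0.05}]}}

```text
time: 55.8
ee_pos: [0.5343, 0.2298, 0.1333]
tcp_rot: [-179.8, -0.1, 95.5]
wrist_force: [-0.6, -0.2, -1.5]
opening: 0.05
grasp_force: 42.3
```

Run:
```python
from h import *
o,R=st()
```

```text
t 55.8 p [0.5343 0.2298 0.1333] rpy [-1.798e+02 -1.000e-01  9.551e+01] lean 0.22 az 157.6 yaz 5.5 q [ 23.2    8.7    1.44  82.9    0.16 107.69] F [-0.6 -0.2 -1.5]
```

Request:
{"op": "apply_moves", "data": {"motion": [{"xyz": [0, 0, 0.5], "twist": 0, "jaw": 0.05}, {"xyz": [0, 0, 1], "twist": 0, "jaw": 0.05}]}}

```text
time: 56.05
ee_pos: [0.5343, 0.2298, 0.1324]
tcp_rot: [-179.8, -0.1, 95.5]
wrist_force: [-0.5, -0.3, -1.0]
opening: 0.0499
grasp_force: 42.5
```

Request:
{"op": "apply_moves", "data": {"motion": [{"xyz": [0, 0, 0.3], "twist": 0, "jaw": 0.05}, {"xyz": [0, 0, 0.6], "twist": 0, "jaw": 0.05}]}}

```text
time: 56.3
ee_pos: [0.5343, 0.2298, 0.1319]
tcp_rot: [-179.8, -0.1, 95.5]
wrist_force: [-0.7, -0.0, 1.3]
opening: 0.0498
grasp_force: 42.6
```

Run:
```python
from h import *
o,R=st()
```

```text
t 56.3 p [0.5343 0.2298 0.1319] rpy [-1.7982e+02 -1.1000e-01  9.5510e+01] lean 0.21 az 154.9 yaz 5.5 q [ 23.2    8.7    1.29  82.74   0.16 107.69] F [-0.7 -0.   1.3]
```

Contact is about 3 N net. I'll release and retreat, then check.

Request:
{"op": "apply_moves", "data": {"motion": [{"xyz": [0, 0, 0], "twist": 0, "jaw": 0.19}, {"xyz": [0, 0, 0], "twist": 0, "jaw": 0.25}, {"xyz": [0, 0, 0], "twist": 0, "jaw": 0.4}, {"xyz": [0, 0, 0], "twist": 0, "jaw": 0.6}], "grip_force": 20}}

```text
time: 56.8
ee_pos: [0.5343, 0.2298, 0.1316]
tcp_rot: [-179.8, -0.1, 95.5]
wrist_force: [-0.2, -0.4, 0.2]
opening: 0.0685
grasp_force: 0.0
```

Request:
{"op": "apply_moves", "data": {"motion": [{"xyz": [0, 0, -12], "twist": 0, "jaw": 0.7}, {"xyz": [0, 0, -45], "twist": 0, "jaw": 0.7}, {"xyz": [-40, -25, -85], "twist": 0, "jaw": 0.7}, {"xyz": [-80, -60, -120], "twist": 0, "jaw": 0.7}, {"xyz": [-120, -95, -150], "twist": 0, "jaw": 0.7}]}}

```text
time: 57.42
ee_pos: [0.4508, 0.1, 0.2839]
tcp_rot: [-179.9, -0.1, 95.5]
wrist_force: [1.3, -0.8, 0.2]
opening: 0.0727
grasp_force: 0.0
```

Request:
{"op": "apply_moves", "data": {"motion": [{"xyz": [0, 0, 0], "twist": 0, "jaw": 0.7}, {"xyz": [0, 0, 0], "twist": 0, "jaw": 0.7}]}}

```text
time: 57.68
ee_pos: [0.4521, 0.1011, 0.2822]
tcp_rot: [-179.9, -0.1, 95.5]
wrist_force: [-0.0, 0.6, 0.4]
opening: 0.0723
grasp_force: 0.0
```

Run:
```python
from h import *
st()
a,d=snap('scene','s7');cv2.imwrite('pics/c7.png',cv2.resize(a[185:270,330:430,::-1],(600,510)))
```

```text
t 57.67 p [0.4521 0.1011 0.2822] rpy [-1.7987e+02 -1.2000e-01  9.5480e+01] lean 0.17 az 141.5 yaz 5.5 q [12.53 -5.85  3.13 99.09  0.14 97.05] F [-0.   0.6  0.4]
```

View pics/c7.png

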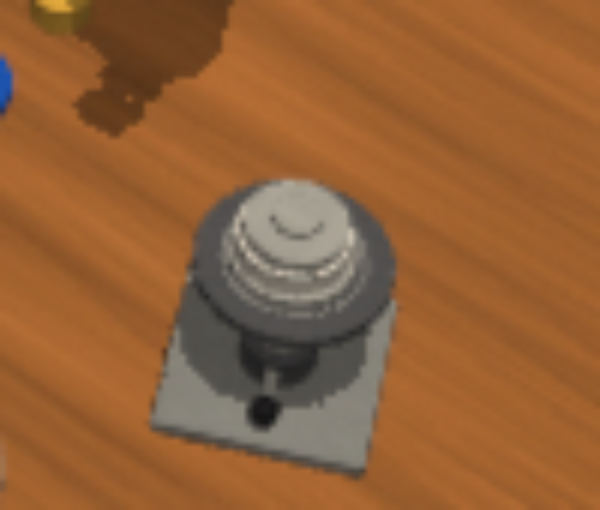

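The picture shows the full stack level and concentric inside the plate, with the cap's boss up, at about (379,221). Handing in.

```bash
python3 -c "
from workcell import bot
print(bot.job_done())"
```

```text
the job is handed in; nothing more can be done
None
```

The sole, core and cap are stacked flat and centred on the plate, boss up, and handed in at 57.7 s; early on the wrist force spiked to 87 N (limit 120 N) and joint 4 read 130.535° against its 130.52° limit, both at a wrist stop in free air, so I can't rule out a range fault.

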